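# Fetch the screwdriver from under the lift-out till

### The arm

A 6-joint arm with a two-finger parallel gripper is mounted at the origin on a cart in front of the work surface, level with it; the furniture and walls round the work are solid. World frame = base frame: x ahead of the robot, y to its left, z up, the work surface at z = 0. Lengths are in mm, angles in degrees, forces in N, time in s.
With the tool pointing down it reaches from about 300 to 850 mm from the base axis. Payload 4.2 kg.
Tool frame: the origin (TCP) lies midway between the tips of the shut fingers; the grasp point (between the pads) lies 19 mm behind it (pinch_z is the distance from the TCP to the grasp point, in mm); z points along the fingers, y is the line along which they close (so a half turn about z gives the same grasp; the last joint's range is limited). The gripper opens to 91 mm and grips with 3 to 60 N. Pads are 32 mm wide; open, the fingers measure 118 mm over their backs; the gripper's body (76 mm by 178 mm) begins 60 mm behind the grasp point.
Start: joints at [-67.494, 18.312, 89.639, -0, 72.044, -1.146], TCP at [230.682, -526.719, 175.176] pointing down, gripper open.
Joint ranges: [-177.97, 177.97], [-48.28, 115.42], [12.27, 149.76], [-77.06, 257.06], [2.81, 150.46], [-146.56, 146.56]. Speed limits (degrees/s): [147.25, 147.25, 180, 180, 180, 180].

### API

Orientations are given as [roll, pitch, yaw] about the fixed x, y, z axes, in that order (R = Rz(yaw) Ry(pitch) Rx(roll)).
In Python, from workcell import * gives the robot as it stands.
- The arm moves only by the tool step_arm, never from a script. Its argument "steps" is a list of rows, each a list of 7 numbers: the turn, a rotation vector about the tool's x, y, z in degrees, then the shift along the tool's x, y, z in mm, then the opening, from 0 (shut) to 1 (fully open). In form: [[rx, ry, rz, x, y, z, hand], ...]. A call has exactly 8 rows; each row shifts and turns the commanded pose from where the row before left it, along the tool's axes as they then stand; what a row does not reach is not made up. A row lasts 1/8 s, in which the tool goes at most 62.5 mm and 10.7 degrees, less where a joint would pass 70% of its speed; a pose out of reach is approached as far as the arm can. A call is refused whole if a number of a shift passes 62.5 or a number of a turn 10.7, either way. A call with a gripper value outside its range is refused whole. The fingers move at their own pace and stop on an object; "force" is the grip in N (left out, the last holds). Time passes only in rows, so rows that do not move let the fingers close, or fill a call up. It gives the time, the measured TCP pose, the force, the opening and the grip force at its end, in the units of the state.
- state(): the state, without advancing time (a new reading comes with each control period).
- grab_frame(name): name is "scene" or "top"; returns a dict with "image" (420x560x3 uint8, blue, green, red), "fovy" (degrees; the focal length in pixels is half the picture's height over the tangent of half this angle, whatever the lens; pixels are square), "cx", "cy" (the principal point, pixels), "origin" and "rotation" of the camera in the world. Camera axes: x right, y down, z forward; pixel columns grow to the right and rows downward; lengths in mm; the calibration is good to about 2 mm. A picture is of the moment at which its call begins. There is no depth.
- job_done(): hands the job in; it is judged then, once.
The state is a dict: "time_s": time; "qpos": joint angles; "qvel": joint speeds; "effort": joint torques, N m; "ee_pos": TCP position; "ee_rot": TCP orientation; "force": force on the tool from outside, world axes, zero at the start; "torque": the same for the moment, N m; "gripper_width": finger opening in mm; "gripper_force": force on a finger pad.
Only numpy, scipy, OpenCV 4.12 (cv2) and the standard library are available. Lean on these libraries where they do the work, as an engineer would, in place of code of your own. Each camera call takes 0.05 s, during which the arm holds its last target. There are 200 camera calls.

### The job

The screwdriver is needed at the lathe, but it lies in the well of the tool box under the lift-out till. Stand the small glue bottle and the tape measure from the till upright on the bench, then lift the empty till out by its middle divider and set it flat on the bench too, then lay the screwdriver in its place in the tool rack, handle in the wide saddle and shaft in the narrow slot. Afterwards put the till back on its runners where it sat and stand the bottle and the tape measure back in it, each where it stood; leave the file in the rack as it is and never tip the bottle over.

Things in the scene. Friction and masses are not known exactly. Their poses are not given: they have to be found in the camera images.
- tool_box: Fixed open wooden tool box, 148 (x) x 250 (y) x 82 mm high, round-edged rim, a carrying cleat 11 mm proud on each end. Origin: centre of its underside; y along its length, z up. Well 128 x 230 mm, floor at z = 10 mm; a runner 14 mm wide along each long wall (100 mm free between), top at z = 48 mm, carries the till. An L key in the well (y < 10 mm) does not matter.
- till: Loose wooden tray, 0.35 kg, on the box's runners, anywhere along y, 5.5 mm play each side in x. 117 (x) x 136 (y) mm, axes as the box's at the start; origin: centre of underside. Floor 6 mm thick, outer walls 6 mm thick, 24 mm high. Grip: middle divider along x at y = 0, 12 mm thick, top at z = 34 mm, one finger in each compartment. Compartments 105 (x) x 56 (y) mm, centres at y = +-34 mm.
- bottle: Loose small white glue bottle with pointed red cap, 35 g, stands in one compartment of the till (leave its twin at the back of the bench alone). Origin: centre of its underside, z up its axis. Round body 27 mm diameter up to 58 mm, cap to 89 mm and 14 mm wide.
- tape_measure: Loose yellow tape measure with a black band, 0.27 kg, stands on edge in the other compartment. Origin: centre of its underside; 34 mm thick along its x, 70 mm long along its y, 62 mm high along z. At the start its y axis lies nearly along the till's x axis.
- screwdriver: Loose screwdriver with red handle, 0.1 kg, on the floor of the well along the box's y, partly under the till (not its twin far back). 200 mm along its own y; origin at half length, level with the handle's underside. Handle 28 mm diameter from y = 0 to +100 mm, axis at z = 14 mm; shaft 6 mm thick from y = 0 to -100 mm on the same axis. Centre of mass at about y = +45 mm.
- tool_rack: Fixed wooden rack. Base 128 (x) x 180 (y) x 12 mm; uprights 16 mm thick across it at y = +80 (58 mm high) and y = -60 mm (64 mm high). Origin on the bench, z up. Row x = -30 mm is free: saddle 40 mm wide, floor z = 40 mm, at y = +80; slot 16 mm wide, floor z = 52 mm, at y = -60. Seated, the screwdriver's origin is at (-30, 0, 40) mm and its +y along the rack's +y. Row x = +30 mm holds the file.
- flat_file: Loose flat file with wooden handle, lies in the rack's row x = +30 mm along y, top about 67 mm above the bench. Leave it there. 300 mm along its own y: handle 27 mm diameter from y = +50 to +150 mm, blade 20 x 12 mm. Origin: at half its length, at its underside.
Things that resemble listed ones, but are neither listed nor needed, are in the scene too. What is shaped like the bottle but green is not meant.

How it is judged:
By the outcome, as a careful person would: the job done as asked, in the order asked, and still so for the second after the job is handed in, with the robot touching nothing.
It also fails if it takes over 146 s, if anything falls off the work surface, if the arm or the gripper's body presses on something with over 40 N, if the wrist force passes 120 N, or if a joint passes its speed limit or range.

## Working session

There is one attempt and no reset: what is moved stays moved. The work goes in short steps, Python scripts to look and compute and a tool call to move; the robot and the scene stay as the last step left them, time stands still between calls to the robot, and variables do not carry over. Pictures are saved under pics/ and viewed, at most 14 in all, crops included, and the job is handed in when it is done.

Besides the shell and the picture viewer there is one more tool, called as a command line: name --pt "numbers of a row" for each row, then --argument value for the rest. step_arm: Moves the arm, as the interface text tells. Its arguments: {"type":"object","properties":{"steps":{"type":"array","items":{"type":"array","items":{"type":"number"}}},"force":{"type":"number"}},"required":["steps"]}

```bash
mkdir -p pics
cat > h.py <<'E'
from workcell import *
import numpy as np, cv2
def save(n):
    f=grab_frame(n); return f
def ray(f,u,v):
    fl=f["image"].shape[0]/2/np.tan(np.radians(f["fovy"])/2)
    d=np.array(f["rotation"])@np.array([(u-f["cx"])/fl,(v-f["cy"])/fl,1]); return np.array(f["origin"],float),d
def onz(f,u,v,z):
    o,d=ray(f,u,v); return o+d*(z-o[2])/d[2]
def proj(f,p):
    fl=f["image"].shape[0]/2/np.tan(np.radians(f["fovy"])/2)
    c=np.array(f["rotation"]).T@(np.array(p,float)-np.array(f["origin"])); return np.array([f["cx"]+fl*c[0]/c[2],f["cy"]+fl*c[1]/c[2]])
def tri(f,p,g,q):
    o,d=ray(f,*p);a,e=ray(g,*q);s=np.linalg.lstsq(np.c_[d,-e],a-o,rcond=None)[0]
    P,Q=o+s[0]*d,a+s[1]*e; return (P+Q)/2,np.linalg.norm(P-Q)
E
python3 - <<'E'
from h import *
import pickle
fs={}
for n in("scene","top"):
    f=grab_frame(n);fs[n]=f
    cv2.imwrite(f"pics/{n}0.png",cv2.resize(f["image"],(800,600),interpolation=cv2.INTER_CUBIC))
    print(n,f["fovy"],f["cx"],f["cy"],np.round(f["origin"],1),np.round(f["rotation"],3).tolist())
pickle.dump(fs,open("f0.pkl","wb"))
print(state())
E
```

```text
scene 49.890286947249734 285.48912732356007 209.73452929741293 [ -6.  343.7 802.2] [-135.049, 0.924, -128.727]
top 44.0062568014238 278.183505753332 206.47289959457657 [ 362.1  -83.9 1006.3] [-167.153, -0.235, -87.022]
{'time_s': 0.1, 'qpos': array([-6.74944253e+01,  1.83479440e+01,  8.96999806e+01,  5.21701230e-04,
        7.20434746e+01, -1.14442353e+00]), 'qvel': array([-0.05535357, -0.18379089, -0.10650461, -0.03561298,  0.0305891 ,
       -0.06101713]), 'effort': array([-1.92210546e-04, -4.13334775e+01, -2.32508790e+01,  7.28944922e-02,
        4.21377621e-02, -6.18842432e-05]), 'ee_pos': array([ 230.48025829, -526.22310789,  174.40091789]), 'ee_rot': array([-1.79908629e+02, -2.32141315e-03,  2.36498352e+01]), 'force': array([-0.18092238, -0.22848389, -0.24371035]), 'torque': array([ 0.02977464, -0.0612764 ,  0.02410705]), 'gripper_force': 0.0, 'gripper_width': 91.43138255821162}
```

View pics/scene0.png

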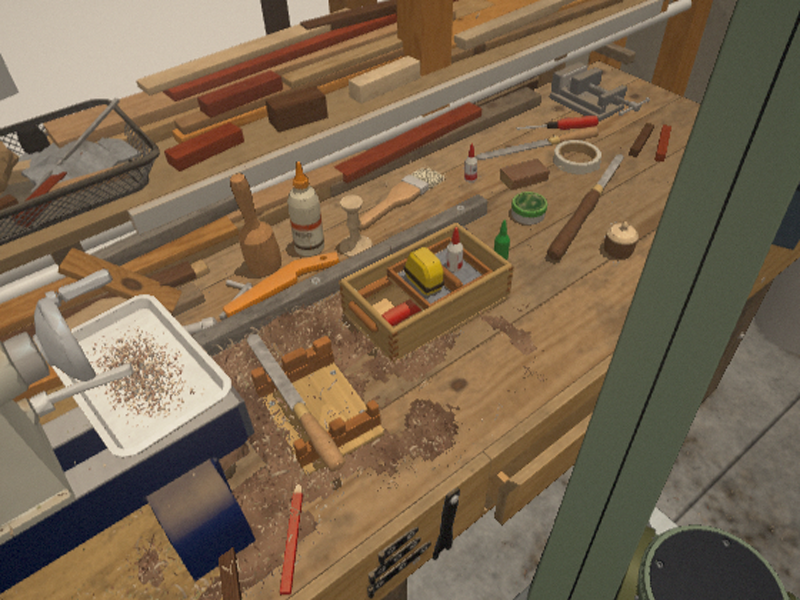

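View pics/top0.png

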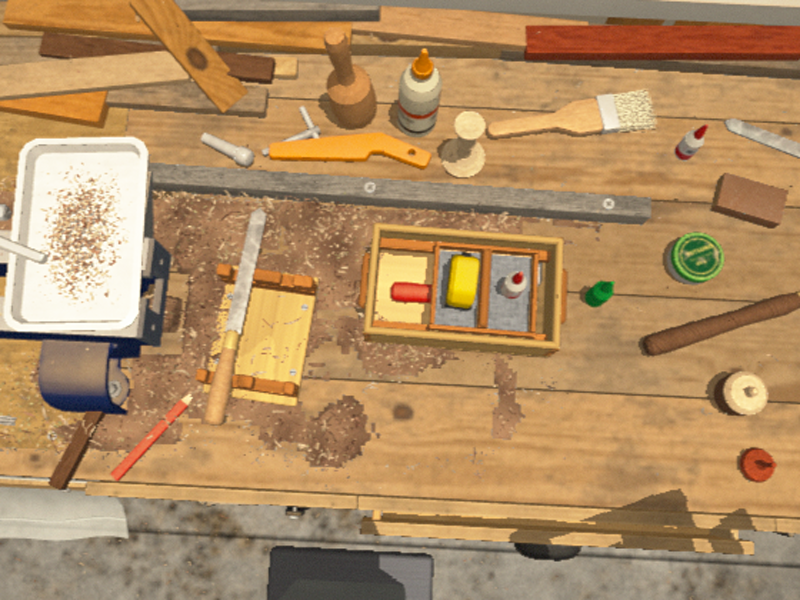

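Top view: bottle candidates are (517,285), white with a red cap and inside the box; its twin (690,143) at the back; a green one (600,292); and a large one (420,95). The first fits, since it is the only one in the till. Screwdriver candidates are the red handle in the well at (410,292) and a twin far back in the scene view (575,123); the one in the well fits. The rack is at about (265,335), with the file in its left row and its handle towards the robot. I'll confirm these in one crop and measure.

```bash
cat >> h.py <<'E'
from scipy.spatial.transform import Rotation as Ro
_g=grab_frame
def grab_frame(n):
    f=_g(n); r=np.array(f["rotation"],float)
    if r.ndim==1: f["rotation"]=Ro.from_euler("xyz",r,degrees=True).as_matrix()
    return f
def mask(f,name):
    h=cv2.cvtColor(f["image"],cv2.COLOR_BGR2HSV);H,S,V=cv2.split(h)
    return {"red":((H<6)|(H>174))&(S>150)&(V>80),"yellow":(H>22)&(H<33)&(S>190)&(V>120)}[name].astype(np.uint8)
def blobs(f,name,amin=10):
    n,l,s,c=cv2.connectedComponentsWithStats(mask(f,name)); return [(np.round(c[i],1).tolist(),s[i].tolist()) for i in range(1,n) if s[i][4]>=amin]
E
python3 - <<'E'
from h import *
import pickle
fs={n:grab_frame(n) for n in("scene","top")}
pickle.dump(fs,open("f0.pkl","wb"))
t,s=fs["top"],fs["scene"]
print(np.round(onz(t,280,200,0)),np.round(proj(s,onz(t,280,200,0))))
for n in fs:
  for c in("red","yellow"): print(n,c,[b for b in blobs(fs[n],c) if b[1][4]<900])
a=cv2.resize(t["image"][145:265,130:410],(800,343),interpolation=cv2.INTER_CUBIC)
b=cv2.resize(s["image"][150:335,165:365],None,fx=3,fy=3,interpolation=cv2.INTER_CUBIC)
cv2.imwrite("pics/tc.png",a);cv2.imwrite("pics/sc.png",b)
E
```

```text
[605. -79.   0.] [269. 227.]
scene red [([404.3, 85.9], [390, 81, 29, 10, 171]), ([329.7, 105.8], [328, 101, 4, 9, 28]), ([328.8, 123.9], [326, 122, 8, 4, 21]), ([318.3, 165.7], [316, 160, 5, 11, 40]), ([281.3, 220.2], [268, 214, 26, 14, 136]), ([210.1, 351.4], [209, 346, 3, 13, 16]), ([204.2, 392.9], [196, 360, 14, 56, 108])]
scene yellow [([300.4, 189.2], [286, 177, 24, 24, 241])]
top red [([489.8, 92.2], [486, 88, 9, 9, 44]), ([476.7, 108.1], [473, 103, 10, 9, 35]), ([361.8, 195.1], [359, 192, 7, 7, 36]), ([286.7, 205.5], [274, 198, 27, 14, 176]), ([99.0, 317.1], [82, 299, 35, 37, 54])]
top yellow [([323.7, 196.6], [313, 179, 23, 37, 669])]
```

View pics/tc.png

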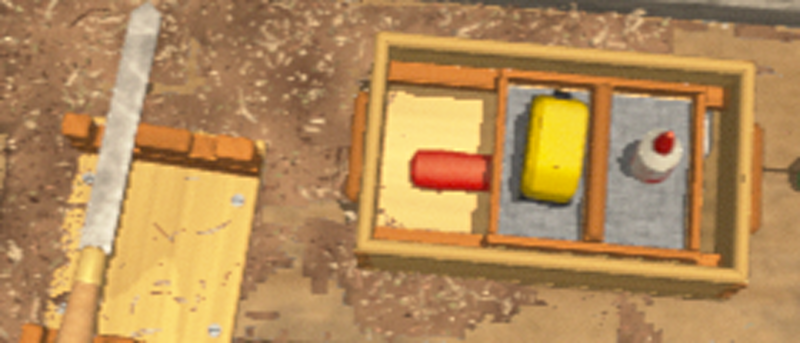

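View pics/sc.png

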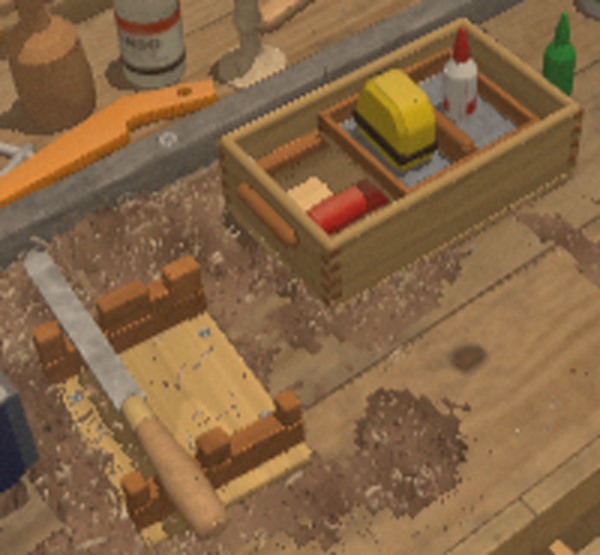

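Confirmed: the crop shows the bottle in the till's right compartment (667,150), the tape in the left one (555,148), and the screwdriver handle in the well (450,170) pointing left. The rack's slot upright is on the far side and the saddle is near the robot.

Run:
```python
from h import *
import pickle
fs=pickle.load(open("f0.pkl","rb"));t,s=fs["top"],fs["scene"]
T=lambda u,v:(130+(u+.5)/2.857-.5,145+(v+.5)/2.857-.5)
S=lambda u,v:(165+(u+.5)/3-.5,150+(v+.5)/3-.5)
r=lambda a:np.round(a,1).tolist()
for n,a,b in [("rimFL",(378,34),(222,143)),("rimNL",(359,251),(330,243)),("rimNR",(746,279),(578,101)),("rimFR",(754,63),(465,20)),
  ("bot tip",(668,133),(462,28)),("tillcornerFL",(501,72),(321,114)),("tape lowcorner",None,None)]:
    if a: print(n,[r(x) for x in tri(t,T(*a),s,S(*b))],"z82:",r(onz(t,*T(*a),82)))
print("div ends z82",r(onz(t,*T(600,85),82)),r(onz(t,*T(595,241),82)))
print("till left wall top z72 outer",r(onz(t,*T(500,73),72)),r(onz(t,*T(489,244),72)),"right",r(onz(t,*T(707,88),72)),r(onz(t,*T(697,250),72)))
print("cap",[r(x) for x in tri(t,(361.8,195.1),s,(318.3,165.7))])
m=mask(t,"yellow");n,l,st,c=cv2.connectedComponentsWithStats(m)
k=np.argmax(np.where(st[:,4]<900,st[:,4],0));k=int(l[196,324])
cn=cv2.findContours((l==k).astype(np.uint8),0,1)[0][0];R=cv2.minAreaRect(cn);print(R)
P=cv2.boxPoints(R);print("tape corners z116:",[r(onz(t,*p,116)) for p in P],"c",r(onz(t,*R[0],116)))
# scene yellow top extreme
print("tape centroid tri",[r(x) for x in tri(t,(323.7,196.6),s,(300.4,189.2))])
m=mask(t,"red");ys,xs=np.where(m[195:215,270:305]);cn=np.c_[xs+270,ys+195].astype(np.float32);R=cv2.minAreaRect(cn);print("sd",R,[r(onz(t,*p,24)) for p in cv2.boxPoints(R)])
print("sd tri",[r(x) for x in tri(t,T(412,170),s,S(318,222))])
a=cv2.resize(t["image"][172:292,130:235],None,fx=5,fy=5,interpolation=cv2.INTER_CUBIC);cv2.imwrite("pics/rack.png",a)
```

```text
rimFL [[668.1, -41.4, 77.0], 0.0] z82: [666.5, -41.6, 82.0]
rimNL [[522.6, -37.4, 87.0], 2.7] z82: [522.5, -38.1, 82.0]
rimNR [[517.3, -280.4, 87.7], 2.1] z82: [517.4, -282.3, 82.0]
rimFR [[660.9, -288.1, 77.8], 0.6] z82: [659.8, -287.0, 82.0]
bot tip [[593.1, -221.7, 144.7], 0.3] z82: [609.8, -231.8, 82.0]
tillcornerFL [[647.4, -123.0, 74.5], 0.5] z82: [644.9, -122.9, 82.0]
div ends z82 [639.6, -187.3, 82.0] [536.7, -186.8, 82.0]
till left wall top z72 outer [647.3, -122.6, 72.0] [533.1, -120.3, 72.0] right [644.2, -258.5, 72.0] [536.2, -253.1, 72.0]
cap [[591.7, -221.3, 125.6], 2.0]
((323.892333984375, 196.86154174804688), (19.845558166503906, 35.47393035888672), 7.125016689300537)
tape corners z116: [[556.0, -136.6, 116.0], [620.5, -142.0, 116.0], [617.8, -177.1, 116.0], [553.4, -171.2, 116.0]] c [586.7, -156.7, 116.0]
tape centroid tri [[591.6, -161.0, 87.5], 7.1]
sd ((287.1243591308594, 204.25888061523438), (26.64639663696289, 12.610727310180664), 4.085616588592529) [[579.3, -67.3, 24.0], [604.4, -67.7, 24.0], [603.4, -119.6, 24.0], [578.3, -118.9, 24.0]]
sd tri [[586.1, -69.0, 36.0], 3.2]
```

View pics/rack.png

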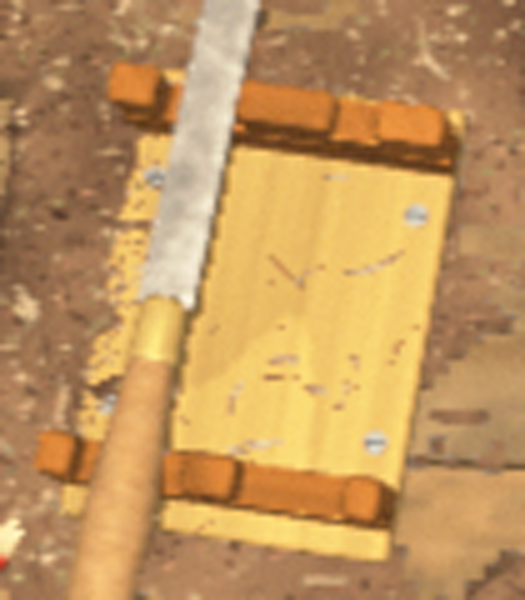

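The rack crop shows the free slot in the far upright at about (358,118) and the free saddle in the near upright at about (291,488), with the file on the left. First move: turn the tool and go above the bottle.

step_arm --pt "0 0 -8.1 0 0 -5 0.66" --pt "0 0 -8.1 0 0 -5 0.66" --pt "0 0 -8.1 0 0 -5 0.66" --pt "0 0 -8.1 0 0 -5 0.66" --pt "0 0 -8.1 0 0 -5 0.66" --pt "0 0 -8.1 0 0 -5 0.66" --pt "0 0 -8.1 0 0 -5 0.66" --pt "0 0 -8.1 0 0 -5 0.66"

```text
time_s: 1.2
ee_pos: [230.6, -526.5, 215.1]
ee_rot: [-180.0, -0.0, 88.7]
force: [-0.2, -0.2, 0.5]
gripper_width: 60.3
gripper_force: 0.0
```

step_arm --pt "0 0 0 19.6 22.2 0 0.66" --pt "0 0 0 19.6 22.2 0 0.66" --pt "0 0 0 19.6 22.2 0 0.66" --pt "0 0 0 19.6 22.2 0 0.66" --pt "0 0 0 19.6 22.2 0 0.66" --pt "0 0 0 19.6 22.2 0 0.66" --pt "0 0 0 19.6 22.2 0 0.66" --pt "0 0 0 19.6 22.2 0 0.66"

```text
time_s: 2.2
ee_pos: [413.0, -374.0, 215.0]
ee_rot: [-180.0, -0.0, 88.5]
force: [-0.5, -0.1, 0.3]
gripper_width: 60.1
gripper_force: 0.0
```

step_arm --pt "0 0 0 19.6 22.2 0 0.66" --pt "0 0 0 19.6 22.2 0 0.66" --pt "0 0 0 19.6 22.2 0 0.66" --pt "0 0 0 19.6 22.2 0 0.66" --pt "0 0 0 19.6 22.2 0 0.66" --pt "0 0 0 19.6 22.2 0 0.66" --pt "0 0 0 19.6 22.2 0 0.66" --pt "0 0 0 0 0 0 0.66"

```text
time_s: 3.2
ee_pos: [572.5, -240.5, 214.5]
ee_rot: [-180.0, -0.0, 88.6]
force: [-1.0, -0.5, -0.1]
gripper_width: 60.4
gripper_force: 0.0
```

Run:
```python
from h import *
import pickle
fs=pickle.load(open("f0.pkl","rb"));t,s=fs["top"],fs["scene"]
T=lambda u,v:(130+(u+.5)/5-.5,172+(v+.5)/5-.5)
S=lambda u,v:(165+(u+.5)/3-.5,150+(v+.5)/3-.5)
r=lambda a:np.round(a,1).tolist()
a=np.array(onz(t,*T(358,118),64));b=np.array(onz(t,*T(291,488),58))
print("slot",r(a),"saddle",r(b)); d=b-a; print("len xy",np.hypot(*d[:2]),"yaw",np.degrees(np.arctan2(d[1],d[0])))
# base corners z12: near right, near upright ends
for n,u,v,z in [("baseNR",390,558,12),("baseNL",60,512,12),("baseFR",462,115,12),("slotL",336,112,64),("slotR",381,122,64),("sadL",237,478,58),("sadR",345,497,58)]: print(n,r(onz(t,*T(u,v),z)))
# height check of posts by two views: far upright right post, near upright right post (top right corners)
print("far R post",[r(x) for x in tri(t,T(447,105),s,S(198,257))],"near R post",[r(x) for x in tri(t,T(388,480),s,S(300,394))])
for p in [(440,-390),(430,-300),(430,-190)]: print(p,r(proj(t,(*p,0))*1/.7))
print("front edge",r(onz(t,*(400*.7,488*.7),0)))
print(state()["ee_pos"],state()["ee_rot"],state()["force"])
```

```text
slot [590.8, 68.1, 64.0] saddle [452.6, 81.7, 58.0]
len xy 138.91158055763825 yaw 174.40943042427295
baseNR [432.5, 49.8, 12.0]
baseNL [443.3, 176.6, 12.0]
baseFR [606.8, 35.7, 12.0]
slotL [592.7, 76.5, 64.0]
slotR [589.8, 59.4, 64.0]
sadL [455.2, 101.6, 58.0]
sadR [450.4, 61.7, 58.0]
far R post [[596.7, 34.0, 60.1], 5.1] near R post [[456.3, 46.0, 50.5], 4.9]
(440, -390) [625.2, 416.9]
(430, -300) [558.0, 420.9]
(430, -190) [476.0, 416.6]
front edge [332.1, -93.0, -0.0]
[ 572.45530922 -240.54090006  214.47031139] [-1.79961894e+02 -2.42669470e-02  8.85972052e+01] [-0.97070859 -0.51832644 -0.12648718]
```

step_arm --pt "0 0 0 10 10 0 0.66" --pt "0 0 0 9.5 9.5 0 0.66" --pt "0 0 0 0 0 20 0.66" --pt "0 0 0 0 0 20 0.66" --pt "0 0 0 0 0 20 0.66" --pt "0 0 0 0 0 20 0.66" --pt "0 0 0 0 0 15 0.66" --pt "0 0 0 0 0 15 0.66" --force 12

```text
time_s: 4.2
ee_pos: [591.8, -222.9, 104.7]
ee_rot: [180.0, 0.0, 88.4]
force: [0.5, -0.2, 0.3]
gripper_width: 60.4
gripper_force: 0.0
```

step_arm --pt "0 0 0 0 0 15 0.66" --pt "0 0 0 0 0 12 0.66" --pt "0 0 0 0 0 6.5 0.66" --pt "0 0 0 0 0 0 0.66" --pt "0 0 0 0 0 0 0.4" --pt "0 0 0 0 0 0 0.2" --pt "0 0 0 0 0 0 0.2" --pt "0 0 0 0 0 0 0.2" --force 12

```text
time_s: 5.2
ee_pos: [591.6, -222.9, 71.8]
ee_rot: [180.0, 0.0, 88.5]
force: [-0.1, -0.1, 0.6]
gripper_width: 22.9
gripper_force: 0.0
```

step_arm --pt "0 0 0 0 0 0 0.2" --pt "0 0 0 0 0 0 0.2" --pt "0 0 0 0 0 0 0.2" --pt "0 0 0 0 0 0 0.2" --pt "0 0 0 0 0 0 0.2" --pt "0 0 0 0 0 0 0.2" --pt "0 0 0 0 0 0 0.2" --pt "0 0 0 0 0 0 0.2"

```text
time_s: 6.2
ee_pos: [591.6, -222.9, 71.7]
ee_rot: [180.0, 0.0, 88.5]
force: [0.4, -0.9, 0.2]
gripper_width: 18.2
gripper_force: 0.0
```

Run:
```python
from h import *
t,s=grab_frame("top"),grab_frame("scene")
a=cv2.resize(t["image"][145:265,230:410],None,fx=2.2,fy=2.2,interpolation=cv2.INTER_CUBIC)
b=cv2.resize(s["image"][130:265,225:375],None,fx=2.6,fy=2.6,interpolation=cv2.INTER_CUBIC)
c=np.zeros((max(a.shape[0],b.shape[0]),a.shape[1]+b.shape[1],3),np.uint8);c[:a.shape[0],:a.shape[1]]=a;c[:b.shape[0],a.shape[1]:]=b
cv2.imwrite("pics/g1.png",c);print(state())
```

```text
{'time_s': 6.3, 'qpos': array([-2.16841607e+01,  2.77510705e+01,  9.02304807e+01, -3.47950577e-03,
        6.20155484e+01, -2.01363490e+01]), 'qvel': array([ 0.03728725,  0.0191737 ,  0.12555011,  0.08126826,  0.11949243,
       -0.13203965]), 'effort': array([-6.09687359e-04, -4.79462206e+01, -2.12549257e+01,  5.28453640e-02,
        6.07561972e-02, -7.95976320e-06]), 'ee_pos': array([ 591.52556643, -222.85304711,   71.66337199]), 'ee_rot': array([1.79998335e+02, 3.88340849e-03, 8.84538208e+01]), 'force': array([-0.20836344, -0.480301  ,  0.13722359]), 'torque': array([ 0.00447557, -0.12600625,  0.07573125]), 'gripper_force': 0.0, 'gripper_width': 18.410955720545896}
```

View pics/g1.png

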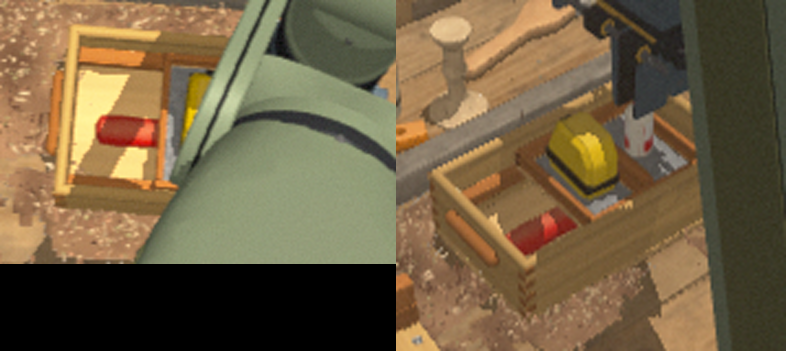

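Run:
```python
from h import *
s=grab_frame("scene")
for z in(54,71.7,112,143): print(z,np.round(proj(s,(592,-222.5,z)),1))
b=cv2.resize(s["image"][110:215,270:380],None,fx=5,fy=5,interpolation=cv2.INTER_CUBIC)
cv2.imwrite("pics/g2.png",b)
```

```text
54 [317.9 188.1]
71.7 [318.2 182.7]
112 [318.8 170. ]
143 [319.3 159.7]
```

View pics/g2.png

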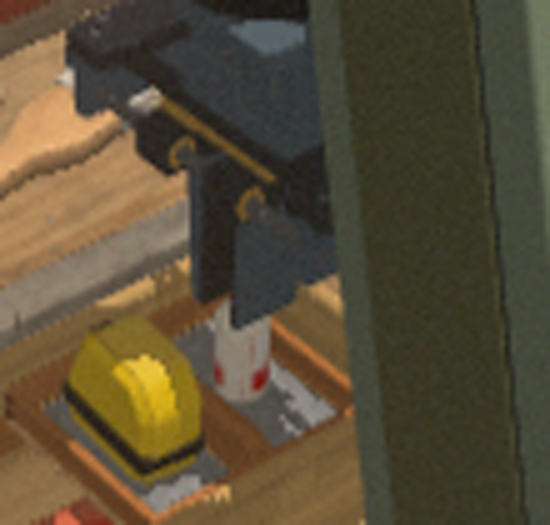

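Run:
```python
from h import *
s=grab_frame("scene")
for uv in((317,174.5),(328,169.),(308.5,170)):
    o,d=ray(s,*uv)
    for x in(568,575,582,605): print(uv,np.round(o+d*(x-o[0])/d[0],1))
print(state()["qpos"],state()["gripper_width"])
```

```text
(317, 174.5) [ 568.  -194.8  128.9]
(317, 174.5) [ 575.  -201.4  120.7]
(317, 174.5) [ 582.  -208.   112.5]
(317, 174.5) [ 605.  -229.5   85.5]
(328, 169.0) [ 568.  -228.9  126.9]
(328, 169.0) [ 575.  -235.9  118.7]
(328, 169.0) [ 582.  -242.9  110.4]
(328, 169.0) [ 605.  -265.8   83.4]
(308.5, 170) [ 568.  -168.5  156.4]
(308.5, 170) [ 575.  -174.8  148.5]
(308.5, 170) [ 582.  -181.   140.6]
(308.5, 170) [ 605.  -201.5  114.8]
[-2.16840892e+01  2.77517178e+01  9.02287580e+01 -4.76626448e-03
  6.20145700e+01 -2.01375753e+01] 18.31024507474918
```

The scene crop shows the near fingertip at about (240,320), near the bottle's cap base, higher than the reported TCP implies. I'll back off and check the tool against the cameras.

step_arm --pt "0 0 0 0 0 0 0.66" --pt "0 0 0 0 0 0 0.66" --pt "0 0 0 0 0 0 0.66" --pt "0 0 0 0 0 -20 0.66" --pt "0 0 0 0 0 -25 0.66" --pt "0 0 0 0 0 -25 0.66" --pt "0 0 0 0 0 -20 0.66" --pt "0 0 0 0 0 0 0.66"

```text
time_s: 7.4
ee_pos: [592.6, -223.3, 163.4]
ee_rot: [179.8, 0.1, 88.5]
force: [-0.1, -0.7, -0.4]
gripper_width: 60.4
gripper_force: 0.0
```

Run:
```python
from h import *
t,s=grab_frame("top"),grab_frame("scene")
p=state()["ee_pos"];R=Ro.from_euler("xyz",state()["ee_rot"],degrees=True).as_matrix();print(p,state()["gripper_width"])
b=cv2.resize(s["image"][80:230,245:395],None,fx=4,fy=4,interpolation=cv2.INTER_NEAREST)
w=state()["gripper_width"]/2
for sg in(-1,1):
  for tx in(-16,16):
    q=proj(s,p+R@np.array([tx,sg*w,0]));print(np.round(q,1));c=tuple(int(x) for x in ((q-[245,80]+.5)*4));cv2.circle(b,c,3,(255,0,255),-1)
cv2.imwrite("pics/g3.png",b)
```

```text
[ 591.1254049  -222.70865902  160.95051195] 60.40211931896753
[333.9 157.4]
[323.2 163. ]
[316.8 144.8]
[306.1 150. ]
```

View pics/g3.png

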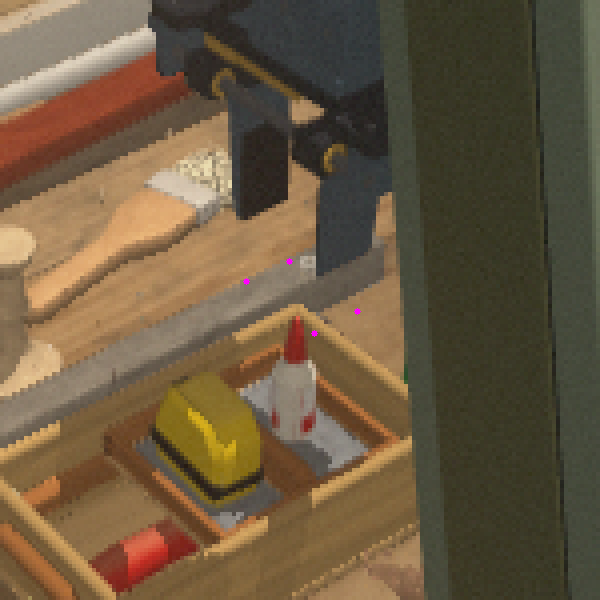

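The predicted tips (magenta) sit about 13 px below the real tips at (262,215) and (345,272), so the real fingertips stand about 40 mm higher than the reported TCP. I'll go down in stages and watch the force.

step_arm --pt "0 0 0 0 0.5 20 0.66" --pt "0 0 0 0 0.5 25 0.66" --pt "0 0 0 0 0 25 0.66" --pt "0 0 0 0 0 18 0.66" --pt "0 0 0 0 0 6 0.66" --pt "0 0 0 0 0 6 0.66" --pt "0 0 0 0 0 4 0.66" --pt "0 0 0 0 0 0 0.66"

```text
time_s: 8.5
ee_pos: [592.6, -222.9, 57.8]
ee_rot: [180.0, 0.0, 88.5]
force: [-1.0, 0.1, 0.3]
gripper_width: 59.9
gripper_force: 0.0
```

Run:
```python
from h import *
s=grab_frame("scene")
p=state()["ee_pos"];print(p,state()["force"])
b=cv2.resize(s["image"][110:230,260:380],None,fx=5,fy=5,interpolation=cv2.INTER_CUBIC);cv2.imwrite("pics/g4.png",b)
```

```text
[ 592.7478056  -222.99298707   58.02672157] [ 0.71255318 -0.21067822  0.81072119]
```

View pics/g4.png

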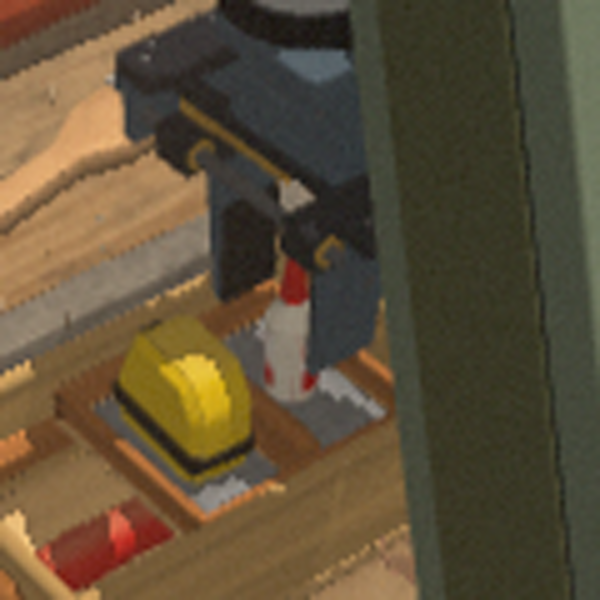

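The crop shows the bottle (290,350) between the far finger (245,240) and the near finger (345,310), tips still above the till walls. I'll go down another 26 mm and close.

step_arm --pt "0 0 0 0 0 6 0.66" --pt "0 0 0 0 0 6 0.66" --pt "0 0 0 0 0 6 0.66" --pt "0 0 0 0 0 4 0.66" --pt "0 0 0 0 0 3 0.66" --pt "0 0 0 0 0 0 0.5" --pt "0 0 0 0 0 0 0.35" --pt "0 0 0 0 0 0 0.2" --force 10

```text
time_s: 9.55
ee_pos: [592.7, -223.0, 32.9]
ee_rot: [180.0, 0.0, 88.4]
force: [0.1, 0.2, 0.4]
gripper_width: 33.2
gripper_force: 0.0
```

step_arm --pt "0 0 0 0 0 0 0.2" --pt "0 0 0 0 0 0 0.2" --pt "0 0 0 0 0 0 0.2" --pt "0 0 0 0 0 0 0.2" --pt "0 0 0 0 0 0 0.2" --pt "0 0 0 0 0 0 0.2" --pt "0 0 0 0 0 0 0.2" --pt "0 0 0 0 0 0 0.2"

```text
time_s: 10.55
ee_pos: [592.6, -222.9, 32.8]
ee_rot: [180.0, 0.0, 88.5]
force: [0.1, 0.1, 2.1]
gripper_width: 26.6
gripper_force: 10.0
```

Run:
```python
from h import *
s=grab_frame("scene")
p=state()["ee_pos"];print(p,state()["force"],state()["gripper_width"],state()["gripper_force"])
for z in (0,40):
  print(z,[np.round((proj(s,p+np.array([dx,dy,z]))-[260,110]+.5)*5).tolist() for dx in(-13,13) for dy in(16,-16)])
b=cv2.resize(s["image"][110:230,260:380],None,fx=5,fy=5,interpolation=cv2.INTER_CUBIC);cv2.imwrite("pics/g5.png",b)
```

```text
[ 592.67160129 -222.9149104    32.81395089] [-0.22453572 -0.46112803  2.89669232] 26.700942170291434 9.992278844292741
0 [[284.0, 452.0], [332.0, 423.0], [249.0, 424.0], [297.0, 396.0]]
40 [[286.0, 391.0], [336.0, 363.0], [251.0, 364.0], [300.0, 336.0]]
```

View pics/g5.png

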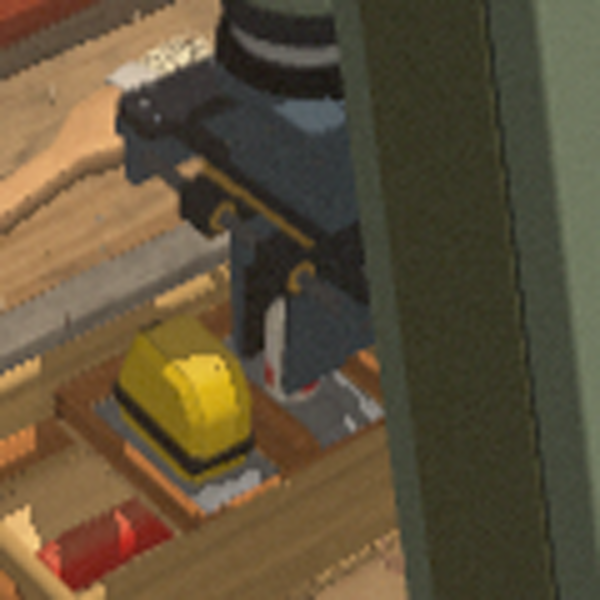

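Confirmed: the bottle is held (26.7 mm, 10 N), and the fingertips match "reported z + 40 mm" at (284,391). I'll lift it and carry it to the bench.

step_arm --pt "0 0 0 0 0 -8 0.2" --pt "0 0 0 0 0 -14 0.2" --pt "0 0 0 0 0 -18 0.2" --pt "0 0 0 0 0 -20 0.2" --pt "0 0 0 0 0 -20 0.2" --pt "0 0 0 0 0 -18 0.2" --pt "0 0 0 0 0 -12 0.2" --pt "0 0 0 -4 -4 0 0.2" --force 12

```text
time_s: 11.6
ee_pos: [589.0, -227.0, 143.9]
ee_rot: [179.9, 0.0, 88.5]
force: [-0.3, -0.0, -1.0]
gripper_width: 26.6
gripper_force: 12.0
```

step_arm --pt "0 0 0 -9 -8 0 0.2" --pt "0 0 0 -16 -14 0 0.2" --pt "0 0 0 -22 -19 0 0.2" --pt "0 0 0 -24 -21 0 0.2" --pt "0 0 0 -24 -21 0 0.2" --pt "0 0 0 -24 -21 0 0.2" --pt "0 0 0 -22 -19 0 0.2" --pt "0 0 0 -16 -14 0 0.2"

```text
time_s: 12.6
ee_pos: [445.1, -381.3, 142.3]
ee_rot: [-179.9, -0.0, 88.4]
force: [0.1, -0.5, -0.1]
gripper_width: 26.7
gripper_force: 12.0
```

step_arm --pt "0 0 0 -8 -6 0 0.2" --pt "0 0 0 -2 -1.2 0 0.2" --pt "0 0 0 0 0 15 0.2" --pt "0 0 0 0 0 20 0.2" --pt "0 0 0 0 0 25 0.2" --pt "0 0 0 0 0 25 0.2" --pt "0 0 0 0 0 25 0.2" --pt "0 0 0 0 0 20 0.2"

```text
time_s: 13.6
ee_pos: [439.7, -388.3, 10.5]
ee_rot: [-179.9, -0.1, 88.5]
force: [0.4, 0.5, -0.1]
gripper_width: 26.5
gripper_force: 12.0
```

step_arm --pt "0 0 0 0 0 10 0.2" --pt "0 0 0 0 0 8 0.2" --pt "0 0 0 0 0 5 0.2" --pt "0 0 0 0 0 3 0.2" --pt "0 0 0 0 0 2 0.2" --pt "0 0 0 0 0 0 0.2" --pt "0 0 0 0 0 0 0.2" --pt "0 0 0 0 0 0 0.2"

```text
time_s: 14.6
ee_pos: [439.9, -389.9, -15.1]
ee_rot: [180.0, 0.0, 88.4]
force: [-0.3, -0.8, -0.5]
gripper_width: 26.3
gripper_force: 12.0
```

step_arm --pt "0 0 0 0 0 1.5 0.2" --pt "0 0 0 0 0 1.5 0.2" --pt "0 0 0 0 0 0 0.2" --pt "0 0 0 0 0 0 0.2" --pt "0 0 0 0 0 0 0.2" --pt "0 0 0 0 0 0 0.2" --pt "0 0 0 0 0 0 0.2" --pt "0 0 0 0 0 0 0.2"

```text
time_s: 15.6
ee_pos: [439.8, -389.8, -18.3]
ee_rot: [180.0, 0.0, 88.5]
force: [-0.4, 0.2, -0.3]
gripper_width: 26.9
gripper_force: 12.0
```

step_arm --pt "0 0 0 0 0 1 0.2" --pt "0 0 0 0 0 1 0.2" --pt "0 0 0 0 0 0 0.2" --pt "0 0 0 0 0 0 0.2" --pt "0 0 0 0 0 0 0.2" --pt "0 0 0 0 0 0 0.2" --pt "0 0 0 0 0 0 0.2" --pt "0 0 0 0 0 0 0.2"

```text
time_s: 16.6
ee_pos: [439.8, -389.9, -20.3]
ee_rot: [180.0, 0.0, 88.5]
force: [-0.7, 0.5, -0.4]
gripper_width: 26.3
gripper_force: 12.0
```

step_arm --pt "0 0 0 0 0 1 0.2" --pt "0 0 0 0 0 0 0.2" --pt "0 0 0 0 0 0 0.2" --pt "0 0 0 0 0 0 0.2" --pt "0 0 0 0 0 0 0.2" --pt "0 0 0 0 0 0 0.2" --pt "0 0 0 0 0 0 0.2" --pt "0 0 0 0 0 0 0.2"

```text
time_s: 17.6
ee_pos: [439.9, -389.9, -21.2]
ee_rot: [180.0, 0.0, 88.5]
force: [-0.8, 0.4, 2.8]
gripper_width: 26.4
gripper_force: 12.0
```

step_arm --pt "0 0 0 0 0 0.7 0.2" --pt "0 0 0 0 0 0 0.2" --pt "0 0 0 0 0 0 0.2" --pt "0 0 0 0 0 0 0.2" --pt "0 0 0 0 0 0 0.2" --pt "0 0 0 0 0 0 0.2" --pt "0 0 0 0 0 0 0.2" --pt "0 0 0 0 0 0 0.2"

```text
time_s: 18.6
ee_pos: [439.9, -390.0, -21.3]
ee_rot: [180.0, 0.0, 88.5]
force: [-1.6, 1.1, 6.8]
gripper_width: 26.5
gripper_force: 12.0
```

step_arm --pt "0 0 0 0 0 -0.5 0.3" --pt "0 0 0 0 0 0 0.4" --pt "0 0 0 0 0 0 0.5" --pt "0 0 0 0 0 0 0.55" --pt "0 0 0 0 0 -10 0.6" --pt "0 0 0 0 0 -20 0.6" --pt "0 0 0 0 0 -30 0.6" --pt "0 0 0 0 0 -30 0.6"

```text
time_s: 19.6
ee_pos: [439.8, -389.9, 70.0]
ee_rot: [180.0, 0.0, 88.5]
force: [0.4, 0.6, 0.5]
gripper_width: 54.8
gripper_force: 0.0
```

step_arm --pt "0 0 9.35 0 0 -30 0.6" --pt "0 0 9.35 0 0 -20 0.6" --pt "0 0 9.35 0 0 -10 0.6" --pt "0 0 9.35 0 0 0 0.6" --pt "0 0 9.35 0 0 0 0.6" --pt "0 0 9.35 0 0 0 0.6" --pt "0 0 9.35 0 0 0 0.6" --pt "0 0 9.35 0 0 0 0.6"

```text
time_s: 20.6
ee_pos: [439.8, -389.8, 129.2]
ee_rot: [180.0, -0.0, 13.3]
force: [0.4, -0.2, 0.0]
gripper_width: 55.0
gripper_force: 0.0
```

step_arm --pt "0 0 9.35 0 0 0 0.6" --pt "0 0 9.35 0 0 0 0.6" --pt "0 0 0 10.6 -20.4 0 0.6" --pt "0 0 0 10.6 -20.4 0 0.6" --pt "0 0 0 10.6 -20.4 0 0.6" --pt "0 0 0 10.6 -20.4 0 0.6" --pt "0 0 0 10.6 -20.4 0 0.6" --pt "0 0 0 10.6 -20.4 0 0.6"

```text
time_s: 21.6
ee_pos: [514.3, -272.9, 129.3]
ee_rot: [180.0, -0.0, -5.0]
force: [-0.7, -0.0, 0.4]
gripper_width: 54.6
gripper_force: 0.0
```

step_arm --pt "0 0 0 10.6 -20.4 0 0.6" --pt "0 0 0 10.6 -20.4 0 0.6" --pt "0 0 0 10.6 -20.4 0 0.6" --pt "0 0 0 10.6 -20.4 0 0.6" --pt "0 0 0 10.6 -20.4 0 0.6" --pt "0 0 0 10.6 -20.4 0 0.6" --pt "0 0 0 0 0 0 0.6" --pt "0 0 0 0 0 0 0.6"

```text
time_s: 22.6
ee_pos: [587.8, -157.3, 128.4]
ee_rot: [180.0, 0.0, -5.0]
force: [0.3, 0.3, -0.4]
gripper_width: 54.6
gripper_force: 0.0
```

Run:
```python
from h import *
t,s=grab_frame("top"),grab_frame("scene")
for f,n in((t,"top"),(s,"scene")): print(n,[b for b in blobs(f,"red",8) if b[1][4]<300])
st=state();print(st["ee_pos"],st["ee_rot"],st["qpos"])
```

```text
top [([489.9, 92.2], [486, 88, 9, 9, 45]), ([476.7, 108.1], [473, 103, 10, 9, 36]), ([448.4, 289.2], [445, 287, 8, 6, 38]), ([97.7, 318.6], [82, 304, 31, 32, 49])]
scene [([281.8, 220.0], [268, 213, 26, 15, 132]), ([210.1, 352.0], [209, 346, 3, 13, 19]), ([204.0, 393.5], [196, 360, 14, 56, 108])]
[ 587.603698   -157.71770515  128.40396827] [ 1.79981754e+02  2.23964586e-02 -5.08589715e+00] [-1.60939496e+01  2.31083429e+01  8.92224407e+01 -2.39822923e-02
  6.76877186e+01  7.90010526e+01]
```

step_arm --pt "0 0 0 0 0 15 0.6" --pt "0 0 0 0 0 20 0.6" --pt "0 0 0 0 0 18 0.6" --pt "0 0 0 0 0 12 0.6" --pt "0 0 0 0 0 8 0.6" --pt "0 0 0 0 0 5 0.6" --pt "0 0 0 0 0 2 0.6" --pt "0 0 0 0 0 0 0.6" --force 22

```text
time_s: 23.7
ee_pos: [588.2, -157.2, 48.7]
ee_rot: [180.0, -0.0, -5.0]
force: [0.4, -0.1, -0.1]
gripper_width: 54.6
gripper_force: 0.0
```

step_arm --pt "0 0 0 0 0 0 0.5" --pt "0 0 0 0 0 0 0.42" --pt "0 0 0 0 0 0 0.36" --pt "0 0 0 0 0 0 0.3" --pt "0 0 0 0 0 0 0.25" --pt "0 0 0 0 0 0 0.25" --pt "0 0 0 0 0 0 0.25" --pt "0 0 0 0 0 0 0.25"

```text
time_s: 24.7
ee_pos: [588.2, -157.2, 48.7]
ee_rot: [180.0, -0.0, -5.0]
force: [0.3, 1.3, 2.3]
gripper_width: 33.9
gripper_force: 22.0
```

step_arm --pt "0 0 0 0 0 -6 0.25" --pt "0 0 0 0 0 -12 0.25" --pt "0 0 0 0 0 -16 0.25" --pt "0 0 0 0 0 -18 0.25" --pt "0 0 0 0 0 -16 0.25" --pt "0 0 0 0 0 -12 0.25" --pt "0 0 0 -4 4.3 0 0.25" --pt "0 0 0 -8 8.6 0 0.25" --force 25

```text
time_s: 25.7
ee_pos: [574.0, -169.1, 127.8]
ee_rot: [-180.0, 0.1, -5.0]
force: [0.3, -0.7, -2.4]
gripper_width: 34.0
gripper_force: 25.0
```

step_arm --pt "0 0 0 -14 15 0 0.25" --pt "0 0 0 -18 19.4 0 0.25" --pt "0 0 0 -20 21.5 0 0.25" --pt "0 0 0 -20 21.5 0 0.25" --pt "0 0 0 -20 21.5 0 0.25" --pt "0 0 0 -18 19.4 0 0.25" --pt "0 0 0 -13 14 0 0.25" --pt "0 0 0 -7 7.5 0 0.25"

```text
time_s: 26.7
ee_pos: [431.9, -297.5, 128.3]
ee_rot: [-180.0, 0.0, -5.1]
force: [-0.6, 0.3, -2.3]
gripper_width: 33.7
gripper_force: 25.0
```

step_arm --pt "0 0 0 -3.1 3.4 5 0.25" --pt "0 0 0 0 0 15 0.25" --pt "0 0 0 0 0 25 0.25" --pt "0 0 0 0 0 30 0.25" --pt "0 0 0 0 0 25 0.25" --pt "0 0 0 0 0 15 0.25" --pt "0 0 0 0 0 10 0.25" --pt "0 0 0 0 0 4 0.25"

```text
time_s: 27.7
ee_pos: [430.0, -299.8, -0.9]
ee_rot: [-180.0, 0.0, -5.0]
force: [-0.7, 1.0, -2.7]
gripper_width: 33.9
gripper_force: 25.0
```

step_arm --pt "0 0 0 0 0 1 0.25" --pt "0 0 0 0 0 0 0.25" --pt "0 0 0 0 0 0 0.25" --pt "0 0 0 0 0 0 0.25" --pt "0 0 0 0 0 0 0.25" --pt "0 0 0 0 0 0 0.25" --pt "0 0 0 0 0 0 0.25" --pt "0 0 0 0 0 0 0.25"

```text
time_s: 28.7
ee_pos: [429.7, -299.9, -1.6]
ee_rot: [180.0, 0.0, -5.0]
force: [-0.5, 0.2, -3.2]
gripper_width: 33.9
gripper_force: 25.0
```

step_arm --pt "0 0 0 0 0 1.5 0.25" --pt "0 0 0 0 0 1.3 0.25" --pt "0 0 0 0 0 0 0.25" --pt "0 0 0 0 0 0 0.25" --pt "0 0 0 0 0 0 0.25" --pt "0 0 0 0 0 0 0.25" --pt "0 0 0 0 0 0 0.25" --pt "0 0 0 0 0 0 0.25"

```text
time_s: 29.7
ee_pos: [429.8, -299.9, -4.3]
ee_rot: [180.0, -0.0, -5.0]
force: [-0.3, 0.1, -2.6]
gripper_width: 34.2
gripper_force: 25.0
```

step_arm --pt "0 0 0 0 0 0.8 0.25" --pt "0 0 0 0 0 0 0.25" --pt "0 0 0 0 0 0 0.25" --pt "0 0 0 0 0 0 0.25" --pt "0 0 0 0 0 0 0.25" --pt "0 0 0 0 0 0 0.25" --pt "0 0 0 0 0 0 0.25" --pt "0 0 0 0 0 0 0.25"

```text
time_s: 30.7
ee_pos: [429.7, -299.9, -5.1]
ee_rot: [180.0, -0.0, -5.0]
force: [0.6, -0.1, -2.6]
gripper_width: 33.9
gripper_force: 25.0
```

step_arm --pt "0 0 0 0 0 0.6 0.25" --pt "0 0 0 0 0 0 0.25" --pt "0 0 0 0 0 0 0.32" --pt "0 0 0 0 0 0 0.42" --pt "0 0 0 0 0 0 0.5" --pt "0 0 0 0 0 -5 0.5" --pt "0 0 0 0 0 -15 0.5" --pt "0 0 0 0 0 -25 0.5"

```text
time_s: 31.7
ee_pos: [429.5, -299.7, 40.0]
ee_rot: [-180.0, 0.0, -5.0]
force: [0.0, 0.5, 0.6]
gripper_width: 45.5
gripper_force: 0.0
```

step_arm --pt "0 0 0 0 0 -30 0.5" --pt "0 0 0 0 0 -30 0.5" --pt "0 0 0 0 0 -25 0.5" --pt "0 0 -3.6 0 0 0 0.5" --pt "0 0 0 0 0 0 0.5" --pt "0 0 0 0 0 0 0.5" --pt "0 0 0 0 0 0 0.5" --pt "0 0 0 0 0 0 0.5"

```text
time_s: 32.7
ee_pos: [429.6, -299.8, 124.0]
ee_rot: [-180.0, 0.0, -1.5]
force: [0.1, 0.2, 0.2]
gripper_width: 45.4
gripper_force: 0.0
```

Run:
```python
from h import *
import pickle
fs={n:grab_frame(n) for n in("scene","top")};pickle.dump(fs,open("f1.pkl","wb"));t,s=fs["top"],fs["scene"]
print(np.round(onz(t,448.4,289.2,72)))
a=cv2.resize(t["image"][150:320,228:398],None,fx=3.5,fy=3.5,interpolation=cv2.INTER_CUBIC)
cv2.imwrite("pics/p11.png",a)
st=state();print(st["ee_pos"],st["ee_rot"])
```

```text
[ 440. -387.   72.]
[ 429.69716254 -299.87115904  124.09845583] [-1.79995262e+02  1.57022555e-02 -1.45517035e+00]
```

View pics/p11.png

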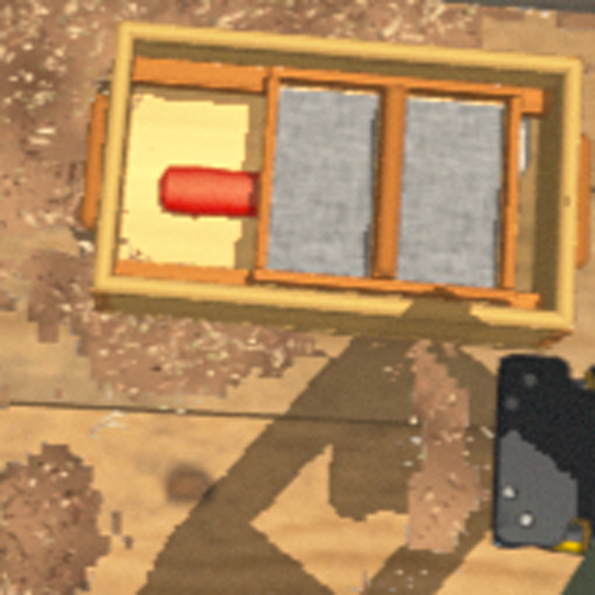

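Crop: the till is empty, with its divider running from (395,86) to (386,278) and its outer corners at (268,70), (254,281), (524,93), (515,291).

Run:
```python
from h import *
import pickle
t=pickle.load(open("f1.pkl","rb"))["top"]
T=lambda u,v:(228+(u+.5)/3.5-.5,150+(v+.5)/3.5-.5)
r=lambda a:np.round(a[:2],1).tolist()
print("div",r(onz(t,*T(395,86),82)),r(onz(t,*T(386,278),82)))
P=[onz(t,*T(*p),72) for p in((268,70),(254,281),(524,93),(515,291))]
print([r(p) for p in P],r(np.mean(P,0)))
for n,p in dict(FLo=(121,24),NLo=(96,295),FRo=(580,60),NRo=(572,328)).items(): print(n,r(onz(t,*T(*p),82)))
print("sd end",r(onz(t,*T(160,190),24)),r(onz(t,*T(255,168),24)),r(onz(t,*T(255,216),24)))
```

```text
div [640.0, -188.8] [536.6, -186.7]
[[648.4, -121.7], [533.3, -119.1], [642.8, -258.9], [535.2, -255.2]] [589.9, -188.7]
FLo [666.7, -42.0]
NLo [519.9, -37.8]
FRo [659.6, -286.6]
NRo [515.6, -282.8]
sd end [590.6, -66.7] [605.9, -118.8] [578.6, -119.9]
```

step_arm --pt "0 0 0 12 -8.9 0 0.5" --pt "0 0 0 20 -14.8 0 0.5" --pt "0 0 0 24 -17.7 0 0.5" --pt "0 0 0 24 -17.7 0 0.5" --pt "0 0 0 24 -17.7 0 0.5" --pt "0 0 0 24 -17.7 0 0.5" --pt "0 0 0 18 -13.3 0 0.5" --pt "0 0 0 10.9 -8.1 0 0.5"

```text
time_s: 33.8
ee_pos: [590.5, -187.0, 124.0]
ee_rot: [180.0, 0.0, -1.4]
force: [0.0, -0.2, -0.4]
gripper_width: 45.8
gripper_force: 0.0
```

step_arm --pt "0 0 0 0 0 15 0.5" --pt "0 0 0 0 0 22 0.5" --pt "0 0 0 0 0 22 0.5" --pt "0 0 0 0 0 16 0.5" --pt "0 0 0 0 0 10 0.5" --pt "0 0 0 0 0 8 0.5" --pt "0 0 0 0 0 5 0.5" --pt "0 0 0 0 0 0 0.5"

```text
time_s: 34.8
ee_pos: [589.5, -188.0, 26.2]
ee_rot: [180.0, -0.0, -1.4]
force: [0.5, -0.3, -0.4]
gripper_width: 45.4
gripper_force: 0.0
```

step_arm --pt "0 0 0 0 0 3 0.5" --pt "0 0 0 0 0 2 0.5" --pt "0 0 0 0 0 2 0.5" --pt "0 0 0 0 0 0 0.5" --pt "0 0 0 0 0 0 0.5" --pt "0 0 0 0 0 0 0.5" --pt "0 0 0 0 0 0 0.5" --pt "0 0 0 0 0 0 0.5"

```text
time_s: 35.8
ee_pos: [589.6, -188.0, 19.3]
ee_rot: [180.0, -0.0, -1.4]
force: [-0.4, -0.9, -0.1]
gripper_width: 45.6
gripper_force: 0.0
```

Now I'll close on the divider.

step_arm --pt "0 0 0 0 0 0 0.4" --pt "0 0 0 0 0 0 0.3" --pt "0 0 0 0 0 0 0.22" --pt "0 0 0 0 0 0 0.16" --pt "0 0 0 0 0 0 0.1" --pt "0 0 0 0 0 0 0.05" --pt "0 0 0 0 0 0 0.05" --pt "0 0 0 0 0 0 0.05" --force 35

```text
time_s: 36.8
ee_pos: [589.5, -188.3, 19.3]
ee_rot: [180.0, -0.0, -1.4]
force: [0.7, -2.0, -0.3]
gripper_width: 11.9
gripper_force: 35.0
```

step_arm --pt "0 0 0 0 0 0 0.05" --pt "0 0 0 0 0 -2 0.05" --pt "0 0 0 0 0 -4 0.05" --pt "0 0 0 0 0 -6 0.05" --pt "0 0 0 0 0 -8 0.05" --pt "0 0 0 0 0 -8 0.05" --pt "0 0 0 0 0 -4 0.05" --pt "0 0 0 0 0 0 0.05"

```text
time_s: 37.8
ee_pos: [589.8, -188.1, 51.8]
ee_rot: [180.0, -0.1, -1.4]
force: [0.4, 0.3, -3.2]
gripper_width: 12.1
gripper_force: 35.0
```

step_arm --pt "0 0 0 0 0 -8 0.05" --pt "0 0 0 0 0 -14 0.05" --pt "0 0 0 0 0 -16 0.05" --pt "0 0 0 0 0 -14 0.05" --pt "0 0 0 0 0 -6 0.05" --pt "0 0 0 -4 0 0 0.05" --pt "0 0 0 -8 0 0 0.05" --pt "0 0 0 -12 0 0 0.05"

```text
time_s: 38.8
ee_pos: [564.3, -187.2, 108.5]
ee_rot: [-180.0, 0.1, -1.4]
force: [0.0, 0.5, -3.1]
gripper_width: 11.8
gripper_force: 35.0
```

step_arm --pt "0 0 0 -16 0 0 0.05" --pt "0 0 0 -18 -1 0 0.05" --pt "0 0 0 -20 -1 0 0.05" --pt "0 0 0 -20 -1 0 0.05" --pt "0 0 0 -20 -1 0 0.05" --pt "0 0 0 -18 0 0 0.05" --pt "0 0 0 -13 0 0 0.05" --pt "0 0 0 -7 0 0 0.05"

```text
time_s: 39.8
ee_pos: [432.9, -180.1, 109.4]
ee_rot: [180.0, -0.0, -1.5]
force: [-0.2, -0.8, -3.5]
gripper_width: 12.0
gripper_force: 35.0
```

step_arm --pt "0 0 0 -3.7 0 4 0.05" --pt "0 0 0 0 0 12 0.05" --pt "0 0 0 0 0 22 0.05" --pt "0 0 0 0 0 28 0.05" --pt "0 0 0 0 0 28 0.05" --pt "0 0 0 0 0 20 0.05" --pt "0 0 0 0 0 12 0.05" --pt "0 0 0 0 0 5 0.05"

```text
time_s: 40.8
ee_pos: [430.0, -179.9, -22.6]
ee_rot: [-180.0, 0.0, -1.4]
force: [-0.5, 0.4, -3.6]
gripper_width: 12.2
gripper_force: 35.0
```

step_arm --pt "0 0 0 0 0 3 0.05" --pt "0 0 0 0 0 1 0.05" --pt "0 0 0 0 0 0 0.05" --pt "0 0 0 0 0 0 0.05" --pt "0 0 0 0 0 0 0.05" --pt "0 0 0 0 0 0 0.05" --pt "0 0 0 0 0 0 0.05" --pt "0 0 0 0 0 0 0.05"

```text
time_s: 41.8
ee_pos: [430.0, -180.0, -25.7]
ee_rot: [180.0, -0.0, -1.4]
force: [-0.5, 0.2, -3.6]
gripper_width: 11.3
gripper_force: 35.0
```

step_arm --pt "0 0 0 0 0 1 0.05" --pt "0 0 0 0 0 1 0.05" --pt "0 0 0 0 0 0.7 0.05" --pt "0 0 0 0 0 0 0.05" --pt "0 0 0 0 0 0 0.05" --pt "0 0 0 0 0 0 0.05" --pt "0 0 0 0 0 0 0.05" --pt "0 0 0 0 0 0 0.05"

```text
time_s: 42.8
ee_pos: [430.0, -180.0, -28.4]
ee_rot: [180.0, -0.0, -1.4]
force: [-1.0, 0.1, -3.8]
gripper_width: 11.7
gripper_force: 35.0
```

step_arm --pt "0 0 0 0 0 0.6 0.05" --pt "0 0 0 0 0 0 0.05" --pt "0 0 0 0 0 0 0.05" --pt "0 0 0 0 0 0 0.1" --pt "0 0 0 0 0 0 0.2" --pt "0 0 0 0 0 0 0.3" --pt "0 0 0 0 0 0 0.4" --pt "0 0 0 0 0 0 0.4"

```text
time_s: 43.8
ee_pos: [430.0, -180.0, -29.1]
ee_rot: [180.0, -0.0, -1.4]
force: [0.2, 0.2, 0.6]
gripper_width: 36.5
gripper_force: 0.0
```

step_arm --pt "0 0 0 0 0 -8 0.5" --pt "0 0 0 0 0 -20 0.5" --pt "0 0 0 0 0 -30 0.5" --pt "0 0 0 0 0 -30 0.6" --pt "0 0 -10 0 0 -30 0.6" --pt "0 0 -10 0 0 -22 0.6" --pt "0 0 -10 0 0 0 0.6" --pt "0 0 -10 0 0 0 0.6"

```text
time_s: 44.8
ee_pos: [430.2, -180.0, 111.9]
ee_rot: [179.9, -0.0, 38.9]
force: [-0.5, 0.2, -0.5]
gripper_width: 54.8
gripper_force: 0.0
```

step_arm --pt "0 0 -10 0 0 0 0.6" --pt "0 0 -10 0 0 0 0.6" --pt "0 0 -10 0 0 0 0.6" --pt "0 0 -10 0 0 0 0.6" --pt "0 0 -10 0 0 0 0.6" --pt "0 0 0 -20 0 0 0.6" --pt "0 0 0 -20 0 0 0.6" --pt "0 0 0 -20 0 0 0.6"

```text
time_s: 45.8
ee_pos: [428.5, -240.7, 111.5]
ee_rot: [180.0, 0.0, 88.6]
force: [0.5, 0.7, -0.3]
gripper_width: 54.8
gripper_force: 0.0
```

Run:
```python
from h import *
import pickle
fs={n:grab_frame(n) for n in("scene","top")};pickle.dump(fs,open("f2.pkl","wb"));t,s=fs["top"],fs["scene"]
r=lambda a:np.round(a,1).tolist()
for f,n in((t,"top"),(s,"scene")): print(n,[b for b in blobs(f,"red",60) if b[1][4]<800])
for f,(a,b,c,d) in((t,(180,240,262,350)),(s,(195,240,255,330))):
    m=mask(f,"red");ys,xs=np.where(m[a:b,c:d]);R=cv2.minAreaRect(np.c_[xs+c,ys+a].astype(np.float32));P=cv2.boxPoints(R);print(R,[r(onz(f,*p,24)) for p in P])
a=cv2.resize(t["image"][172:292,130:340],None,fx=3.8,fy=3.8,interpolation=cv2.INTER_CUBIC);cv2.imwrite("pics/p12.png",a)
st=state();print(st["ee_pos"],st["ee_rot"])
```

```text
top [([298.2, 206.4], [274, 198, 52, 15, 300])]
scene [([286.7, 216.9], [268, 205, 35, 23, 216]), ([204.2, 392.7], [196, 360, 14, 56, 104])]
((299.32525634765625, 205.1217041015625), (51.08659362792969, 12.572091102600098), 3.814074993133545) [[579.1, -67.4, 24.0], [604.2, -67.7, 24.0], [602.6, -167.0, 24.0], [577.6, -166.2, 24.0]]
((286.3000183105469, 216.60003662109375), (8.497057914733887, 36.671512603759766), 63.43495178222656) [[605.0, -76.8, 24.0], [597.9, -172.8, 24.0], [571.9, -162.9, 24.0], [579.8, -68.9, 24.0]]
[ 428.6616232  -241.6288147   111.25280154] [1.79952795e+02 5.35199721e-02 8.84422849e+01]
```

View pics/p12.png

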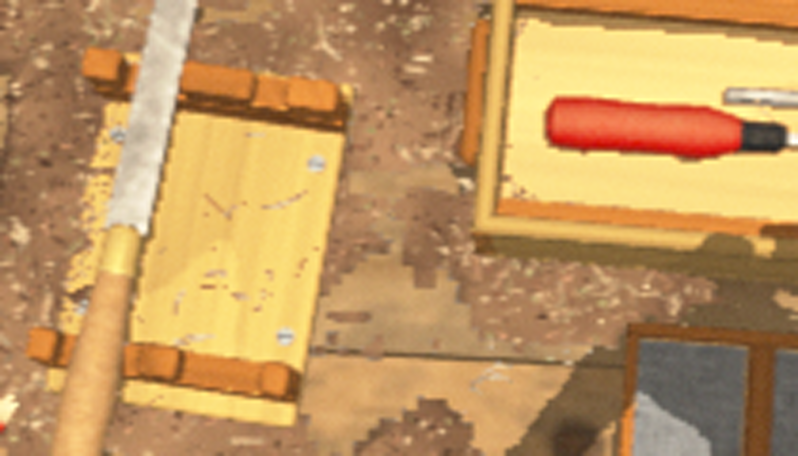

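The rack crop shows the screwdriver fully: red handle at (547–742,130), ferrule to the right; the L key at (760,97) is clear of the grip. Rack: slot gap at about (270,93), saddle at about (220,370). I'll grip the handle near its centre of mass.

step_arm --pt "0 0 -0.6 7.4 9.5 0 0.6" --pt "0 0 0 12.3 15.9 0 0.6" --pt "0 0 0 18.5 23.9 0 0.6" --pt "0 0 0 22.2 28.6 0 0.6" --pt "0 0 0 22.2 28.6 0 0.6" --pt "0 0 0 18.5 23.9 0 0.6" --pt "0 0 0 13.6 17.5 0 0.6" --pt "0 0 0 8.6 11.1 0 0.6"

```text
time_s: 46.9
ee_pos: [590.3, -117.5, 110.7]
ee_rot: [-180.0, 0.0, 89.2]
force: [-0.7, -0.8, -0.9]
gripper_width: 54.5
gripper_force: 0.0
```

step_arm --pt "0 0 0 0 0 10 0.6" --pt "0 0 0 0 0 20 0.6" --pt "0 0 0 0 0 25 0.6" --pt "0 0 0 0 0 25 0.6" --pt "0 0 0 0 0 20 0.6" --pt "0 0 0 0 0 12 0.6" --pt "0 0 0 0 0 5 0.6" --pt "0 0 0 0 0 0 0.6"

```text
time_s: 47.9
ee_pos: [589.3, -119.4, -5.9]
ee_rot: [180.0, 0.0, 89.1]
force: [-0.5, -0.7, -0.4]
gripper_width: 54.9
gripper_force: 0.0
```

step_arm --pt "0 0 0 0 0 5 0.6" --pt "0 0 0 0 0 5 0.6" --pt "0 0 0 0 0 4 0.6" --pt "0 0 0 0 0 3 0.6" --pt "0 0 0 0 0 2 0.6" --pt "0 0 0 0 0 0 0.6" --pt "0 0 0 0 0 0 0.6" --pt "0 0 0 0 0 0 0.6"

```text
time_s: 48.9
ee_pos: [589.5, -119.1, -24.9]
ee_rot: [180.0, 0.0, 89.2]
force: [-0.0, 0.0, 1.0]
gripper_width: 54.7
gripper_force: 0.0
```

step_arm --pt "0 0 0 -2 1.2 0 0.5" --pt "0 0 0 0 0 0 0.42" --pt "0 0 0 0 0 0 0.36" --pt "0 0 0 0 0 0 0.3" --pt "0 0 0 0 0 0 0.2" --pt "0 0 0 0 0 0 0.2" --pt "0 0 0 0 0 0 0.2" --pt "0 0 0 0 0 0 0.2" --force 30

```text
time_s: 49.9
ee_pos: [590.5, -121.1, -25.1]
ee_rot: [-180.0, -0.0, 89.1]
force: [-1.7, 0.1, 0.7]
gripper_width: 27.8
gripper_force: 30.0
```

step_arm --pt "0 0 0 0 0 0 0.2" --pt "0 0 0 0 0 -4 0.2" --pt "0 0 0 0 0 -8 0.2" --pt "0 0 0 0 0 -14 0.2" --pt "0 0 0 0 0 -20 0.2" --pt "0 0 0 0 0 -24 0.2" --pt "0 0 0 0 0 -24 0.2" --pt "0 0 0 0 0 -16 0.2"

```text
time_s: 50.9
ee_pos: [591.3, -121.3, 87.2]
ee_rot: [179.8, 0.0, 89.2]
force: [0.3, 0.6, -1.0]
gripper_width: 27.9
gripper_force: 30.0
```

step_arm --pt "0 0 0 0 0 -20 0.2" --pt "0 0 0 0 0 -20 0.2" --pt "0 0 0 0 0 -10 0.2" --pt "0 0 0 0 0 0 0.2" --pt "0 0 0 0 0 0 0.2" --pt "0 0 0 0 0 0 0.2" --pt "0 0 0 0 0 0 0.2" --pt "0 0 0 0 0 0 0.2"

```text
time_s: 51.9
ee_pos: [590.4, -121.1, 134.7]
ee_rot: [-180.0, 0.0, 89.2]
force: [-0.2, -0.2, -0.8]
gripper_width: 27.8
gripper_force: 30.0
```

Run:
```python
from h import *
import pickle
t,s=grab_frame("top"),grab_frame("scene")
st=state();p=st["ee_pos"];print(p,st["ee_rot"],st["force"])
r=lambda a:np.round(a,1).tolist()
for f,n in((t,"top"),(s,"scene")): print(n,[b for b in blobs(f,"red",15) if b[1][4]<800])
print("expected handle end",r(proj(s,(591.5,-67.5,p[2]+40-15+24))),r(proj(t,(591.5,-67.5,p[2]+49))))
# rack refinement
t=pickle.load(open("f2.pkl","rb"))["top"]
T=lambda u,v:(130+(u+.5)/3.8-.5,172+(v+.5)/3.8-.5)
for n,u,v,z in [("slotL",252,88,64),("slotR",288,95,64),("sadL",181,362,58),("sadR",262,378,58),("upFR",345,97,64),("upFL",84,66,64),("upNR",297,380,58),("upNL",30,345,58),("baseNR",294,424,12),("baseNL",47,389,12)]: print(n,r(onz(t,*T(u,v),z)))
```

```text
[ 590.46455106 -121.12432206  134.83795931] [-1.79989844e+02  2.77413274e-03  8.91517191e+01] [ 0.67164839  0.52134987 -0.83577991]
top [([489.8, 92.2], [486, 88, 9, 9, 46]), ([476.7, 108.1], [473, 103, 10, 9, 35]), ([448.4, 289.3], [445, 287, 8, 6, 38]), ([99.1, 317.0], [81, 299, 36, 37, 51])]
scene [([272.6, 170.7], [262, 163, 21, 15, 166]), ([210.1, 351.9], [209, 346, 3, 13, 15]), ([204.1, 393.2], [196, 360, 14, 56, 109])]
expected handle end [265.0, 174.3] [273.4, 181.3]
slotL [591.1, 78.0, 64.0]
slotR [588.5, 60.0, 64.0]
sadL [455.8, 101.2, 58.0]
sadR [450.2, 61.8, 58.0]
upFR [589.0, 32.0, 64.0]
upFL [597.9, 161.6, 64.0]
upNR [450.1, 45.0, 58.0]
upNL [460.1, 174.3, 58.0]
baseNR [432.4, 50.9, 12.0]
baseNL [443.3, 175.9, 12.0]
```

Run:
```python
from h import *
import pickle
fs=pickle.load(open("f2.pkl","rb"));s,t=fs["scene"],fs["top"]
S=lambda u,v:(165+(u+.5)/3-.5,150+(v+.5)/3-.5)
r=lambda a:np.round(a,1).tolist()
print("scene baseNR",r(onz(s,*S(310,449),12)),"postNR top",r(onz(s,*S(288,397),58)),"postFR top",r(onz(s,*S(183,263),64)))
# upright colour mask in top
h=cv2.cvtColor(t["image"],cv2.COLOR_BGR2HSV)
for n,u,v in (("up",320,97),("up2",275,375),("base",200,200),("bench",400,260),("face",320,122)):
    x,y=130+u/3.8,172+v/3.8;print(n,h[int(round(y)),int(round(x))])
# column profile through near right post and far right post
for name,u,v0,v1 in(("near",275,340,435),("far",318,70,140)):
    x=int(round(130+u/3.8)); print(name,[(round((y-172)*3.8),h[y,x].tolist()) for y in range(int(172+v0/3.8),int(172+v1/3.8))])
```

```text
scene baseNR [436.5, 51.6, 12.0] postNR top [452.9, 55.1, 58.0] postFR top [593.4, 45.8, 64.0]
up [ 14 184 234]
up2 [ 15 184 232]
base [ 21 138 244]
bench [ 15 124 164]
face [ 13 186 107]
near [(338, [21, 118, 245]), (342, [22, 131, 248]), (346, [22, 136, 249]), (350, [22, 139, 248]), (353, [22, 137, 248]), (357, [21, 137, 248]), (361, [15, 173, 197]), (365, [14, 187, 222]), (369, [14, 188, 230]), (372, [14, 183, 231]), (376, [15, 184, 232]), (380, [15, 187, 230]), (384, [14, 185, 231]), (388, [15, 182, 232]), (391, [14, 184, 201]), (395, [13, 173, 137]), (399, [15, 157, 167]), (403, [21, 141, 249]), (407, [21, 138, 248]), (410, [21, 138, 247]), (414, [22, 138, 247]), (418, [22, 135, 248]), (422, [19, 148, 234]), (426, [15, 130, 171]), (429, [14, 123, 172])]
far [(68, [14, 125, 167]), (72, [13, 121, 179]), (76, [14, 129, 192]), (80, [14, 180, 230]), (84, [16, 186, 237]), (87, [15, 180, 235]), (91, [14, 180, 235]), (95, [15, 188, 233]), (99, [14, 184, 234]), (103, [14, 188, 233]), (106, [14, 190, 212]), (110, [14, 179, 128]), (114, [14, 179, 114]), (118, [13, 176, 136]), (122, [13, 186, 107]), (125, [14, 176, 107]), (129, [16, 159, 168]), (133, [21, 135, 251])]
```

step_arm --pt "0 0 -5 0 0 0 0.2" --pt "0 0 -9.5 0 0 0 0.2" --pt "0 0 -10 0 0 0 0.2" --pt "0 0 -10 0 0 0 0.2" --pt "0 0 -10 0 0 0 0.2" --pt "0 0 -10 0 0 0 0.2" --pt "0 0 -10 0 0 0 0.2" --pt "0 0 -10 0 0 0 0.2"

```text
time_s: 53.0
ee_pos: [590.5, -121.1, 135.0]
ee_rot: [-180.0, 0.0, 164.0]
force: [0.2, -0.2, -1.0]
gripper_width: 27.5
gripper_force: 30.0
```

step_arm --pt "0 0 -7 0 0 0 0.2" --pt "0 0 -4.2 0 0 0 0.2" --pt "0 0 0 8 12 0 0.2" --pt "0 0 0 14 21 0 0.2" --pt "0 0 0 18 28 0 0.2" --pt "0 0 0 20 31 0 0.2" --pt "0 0 0 20 31 0 0.2" --pt "0 0 0 18 28 0 0.2"

```text
time_s: 54.0
ee_pos: [504.3, 40.4, 135.1]
ee_rot: [180.0, -0.0, 174.9]
force: [0.4, -0.5, 0.5]
gripper_width: 27.9
gripper_force: 30.0
```

step_arm --pt "0 0 0 14 21 0 0.2" --pt "0 0 0 8 12 0 0.2" --pt "0 0 0 2.9 5.7 0 0.2" --pt "0 0 0 0 0 10 0.2" --pt "0 0 0 0 0 20 0.2" --pt "0 0 0 0 0 20 0.2" --pt "0 0 0 0 0 20 0.2" --pt "0 0 0 0 0 10 0.2"

```text
time_s: 55.0
ee_pos: [484.5, 78.0, 53.3]
ee_rot: [-180.0, -0.1, 174.8]
force: [0.5, -0.0, -1.0]
gripper_width: 27.5
gripper_force: 30.0
```

step_arm --pt "0 0 0 0 0 10 0.2" --pt "0 0 0 0 0 8 0.2" --pt "0 0 0 0 0 4 0.2" --pt "0 0 0 0 0 0 0.2" --pt "0 0 0 0 0 0 0.2" --pt "0 0 0 0 0 0 0.2" --pt "0 0 0 0 0 0 0.2" --pt "0 0 0 0 0 0 0.2"

```text
time_s: 56.0
ee_pos: [485.2, 78.8, 33.0]
ee_rot: [-180.0, 0.0, 174.9]
force: [0.0, 0.7, -0.1]
gripper_width: 27.8
gripper_force: 30.0
```

Run:
```python
from h import *
t,s=grab_frame("top"),grab_frame("scene")
st=state();print(st["ee_pos"],st["ee_rot"],st["force"])
b=cv2.resize(s["image"][190:330,165:285],None,fx=4.2,fy=4.2,interpolation=cv2.INTER_CUBIC)
a=cv2.resize(t["image"][150:290,150:220],None,fx=4.2,fy=4.2,interpolation=cv2.INTER_CUBIC)
cv2.imwrite("pics/p13.png",np.hstack([a,b])[:600,:800])
```

```text
[485.13021495  78.85176019  32.97227348] [-1.79996666e+02  5.78511428e-03  1.74851509e+02] [ 0.53834953  1.27611891 -0.97488808]
```

View pics/p13.png

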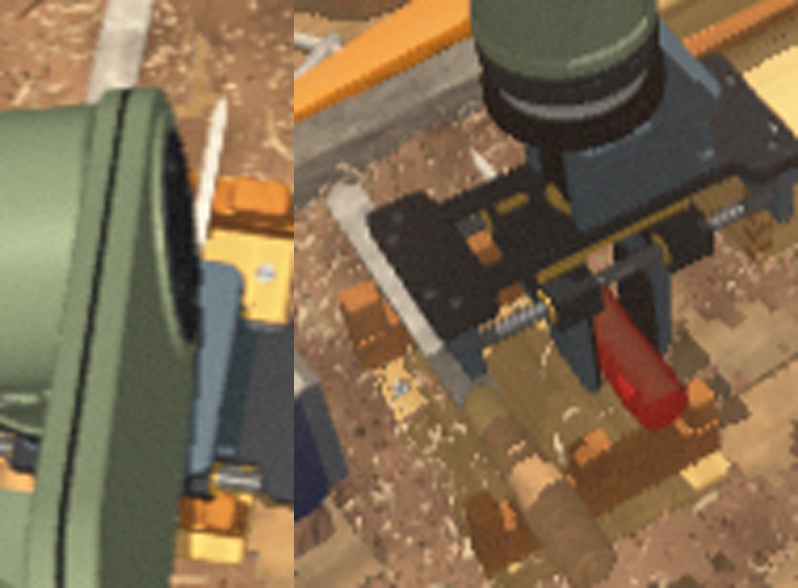

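The scene half shows the handle (640,360) above the saddle gap between posts (590,445) and (705,400). The top half shows the shaft from (222,100) to (203,240), heading for the slot left of the post at (218,200). I'll check the lateral fit in numbers.

Run:
```python
from h import *
t=grab_frame("top")
T=lambda u,v:(150+(u+.5)/4.2-.5,150+(v+.5)/4.2-.5)
a,b=[onz(t,*T(*p),82) for p in((221,102),(203,240))]
print(a,b,np.degrees(np.arctan2(b[1]-a[1],b[0]-a[0])))
k=(592-a[0])/(b[0]-a[0]);print("shaft y at x=592:",a[1]+k*(b[1]-a[1]),"slot centre y 68.8")
```

```text
[627.04123034  66.74182988  82.        ] [564.49305818  69.27940497  82.        ] 177.67678816177306
shaft y at x=592: 68.16345021147659 slot centre y 68.8
```

step_arm --pt "0 0 0 0 0 5 0.2" --pt "0 0 0 0 0 5 0.2" --pt "0 0 0 0 0 5 0.2" --pt "0 0 0 0 0 4 0.2" --pt "0 0 0 0 0 3 0.2" --pt "0 0 0 0 0 2 0.2" --pt "0 0 0 0 0 0 0.2" --pt "0 0 0 0 0 0 0.2"

```text
time_s: 57.15
ee_pos: [485.2, 78.9, 9.0]
ee_rot: [-180.0, 0.0, 174.9]
force: [-0.0, 0.6, -1.5]
gripper_width: 27.7
gripper_force: 30.0
```

step_arm --pt "0 0 0 0 0 1.5 0.2" --pt "0 0 0 0 0 1 0.2" --pt "0 0 0 0 0 1 0.2" --pt "0 0 0 0 0 0 0.2" --pt "0 0 0 0 0 0 0.2" --pt "0 0 0 0 0 0 0.2" --pt "0 0 0 0 0 0 0.2" --pt "0 0 0 0 0 0 0.2"

```text
time_s: 58.15
ee_pos: [485.2, 78.8, 5.4]
ee_rot: [-180.0, 0.0, 174.9]
force: [-0.3, 0.4, -1.5]
gripper_width: 27.9
gripper_force: 30.0
```

step_arm --pt "0 0 0 0 0 0.8 0.2" --pt "0 0 0 0 0 0.5 0.2" --pt "0 0 0 0 0 0 0.2" --pt "0 0 0 0 0 0 0.2" --pt "0 0 0 0 0 0 0.33" --pt "0 0 0 0 0 0 0.38" --pt "0 0 0 0 0 0 0.42" --pt "0 0 0 0 0 0 0.45"

```text
time_s: 59.15
ee_pos: [485.1, 78.8, 4.0]
ee_rot: [-180.0, -0.0, 174.9]
force: [0.4, -0.2, -0.4]
gripper_width: 40.7
gripper_force: 0.0
```

step_arm --pt "0 0 0 0 0 0 0.45" --pt "0 0 0 0 0 -5 0.45" --pt "0 0 0 0 0 -10 0.45" --pt "0 0 0 0 0 -20 0.45" --pt "0 0 0 0 0 -25 0.45" --pt "0 0 0 0 0 -25 0.45" --pt "0 0 0 0 0 -20 0.45" --pt "0 0 0 0 0 0 0.45"

```text
time_s: 60.15
ee_pos: [486.5, 79.0, 111.1]
ee_rot: [179.9, 0.3, 174.9]
force: [0.5, -0.1, -0.4]
gripper_width: 41.0
gripper_force: 0.0
```

step_arm --pt "0 0 -3.7 0 0 0 0.45" --pt "0 0 0 2.8 -15 0 0.45" --pt "0 0 0 4.7 -25 0 0.45" --pt "0 0 0 6.2 -33 0 0.45" --pt "0 0 0 6.8 -36 0 0.45" --pt "0 0 0 6.8 -36 0 0.45" --pt "0 0 0 6.8 -36 0 0.45" --pt "0 0 0 6.2 -33 0 0.45"

```text
time_s: 61.15
ee_pos: [438.0, -135.8, 108.6]
ee_rot: [-180.0, -0.1, 178.4]
force: [0.3, -0.7, 0.4]
gripper_width: 40.8
gripper_force: 0.0
```

step_arm --pt "0 0 0 4.7 -25 0 0.45" --pt "0 0 0 2.8 -15 0 0.45" --pt "0 0 0 1.1 -6.1 0 0.45" --pt "0 0 0 0 0 0 0.45" --pt "0 0 0 0 0 0 0.45" --pt "0 0 0 0 0 0 0.45" --pt "0 0 0 0 0 0 0.45" --pt "0 0 0 0 0 0 0.45"

```text
time_s: 62.15
ee_pos: [429.7, -179.7, 109.2]
ee_rot: [-180.0, 0.0, 178.6]
force: [-0.2, 0.5, 0.0]
gripper_width: 41.0
gripper_force: 0.0
```

Run:
```python
from h import *
import pickle
fs={n:grab_frame(n) for n in("scene","top")};pickle.dump(fs,open("f3.pkl","wb"));t,s=fs["top"],fs["scene"]
r=lambda a:np.round(a,1).tolist()
st=state();print(st["ee_pos"],st["ee_rot"])
def rect(f,a,b,c,d):
    m=mask(f,"red");ys,xs=np.where(m[a:b,c:d]);return cv2.minAreaRect(np.c_[xs+c,ys+a].astype(np.float32)),len(xs)
for f,w in((t,(205,290,150,215)),(s,(230,330,200,290))):
    R,n=rect(f,*w);print(n,R,[r(onz(f,*p,54)) for p in cv2.boxPoints(R)])
m=lambda f,w:[b for b in blobs(f,"red",8) if w[2]<b[0][0]<w[3] and w[0]<b[0][1]<w[1]]
A=m(t,(205,290,150,215));B=m(s,(230,330,200,290));print(A,B)
if A and B: print("handle centroid",[r(x) for x in tri(t,A[0][0],s,B[0][0])])
```

```text
[ 429.70367645 -179.84850995  109.17503846] [-1.79994016e+02  5.51132626e-03  1.78562208e+02]
335 ((191.06793212890625, 253.13772583007812), (13.944499015808105, 53.93510818481445), 10.61965560913086) [[435.6, 96.4, 54.0], [534.4, 87.2, 54.0], [530.9, 61.3, 54.0], [432.2, 71.1, 54.0]]
325 ((242.09999084472656, 280.29998779296875), (43.79999542236328, 13.79999828338623), 53.13010025024414) [[535.5, 90.8, 54.0], [539.1, 60.6, 54.0], [432.6, 70.2, 54.0], [430.8, 98.3, 54.0]]
[([191.6, 254.5], [181, 227, 20, 54, 335])] [([243.6, 283.7], [228, 262, 31, 38, 321])]
handle centroid [[481.2, 79.3, 43.2], 1.1]
```

The screwdriver is seated: both views put its handle on the row at z≈54, angle 174.5°, from x 433 to 532. Now the till goes back.

step_arm --pt "0 0 0 0.3 0 12 0.45" --pt "0 0 0 0 0 22 0.45" --pt "0 0 0 0 0 26 0.45" --pt "0 0 0 0 0 26 0.45" --pt "0 0 0 0 0 22 0.45" --pt "0 0 0 0 0 14 0.45" --pt "0 0 0 0 0 8 0.45" --pt "0 0 0 0 0 4 0.45"

```text
time_s: 63.25
ee_pos: [429.5, -180.0, -25.1]
ee_rot: [-180.0, 0.0, 178.5]
force: [0.3, 1.1, 0.5]
gripper_width: 41.3
gripper_force: 0.0
```

step_arm --pt "0 0 0 0 0 3.5 0.45" --pt "0 0 0 0 0 0 0.45" --pt "0 0 0 0 0 0 0.35" --pt "0 0 0 0 0 0 0.25" --pt "0 0 0 0 0 0 0.17" --pt "0 0 0 0 0 0 0.1" --pt "0 0 0 0 0 0 0.05" --pt "0 0 0 0 0 0 0.05" --force 35

```text
time_s: 64.25
ee_pos: [429.5, -180.0, -28.2]
ee_rot: [-180.0, 0.0, 178.5]
force: [1.1, -0.2, 1.8]
gripper_width: 11.8
gripper_force: 35.0
```

step_arm --pt "0 0 0 0 0 0 0.05" --pt "0 0 0 0 0 -2 0.05" --pt "0 0 0 0 0 -6 0.05" --pt "0 0 0 0 0 -12 0.05" --pt "0 0 0 0 0 -20 0.05" --pt "0 0 0 0 0 -26 0.05" --pt "0 0 0 0 0 -26 0.05" --pt "0 0 0 0 0 -20 0.05"

```text
time_s: 65.25
ee_pos: [429.6, -180.1, 85.5]
ee_rot: [-180.0, 0.1, 178.5]
force: [0.7, 0.7, -4.2]
gripper_width: 11.7
gripper_force: 35.0
```

step_arm --pt "0 0 0 0 0 -14 0.05" --pt "0 0 0 0 0 -8 0.05" --pt "0 0 0 0 0 0 0.05" --pt "0 0 0 0 0 0 0.05" --pt "0 0 0 0 0 0 0.05" --pt "0 0 0 0 0 0 0.05" --pt "0 0 0 0 0 0 0.05" --pt "0 0 0 0 0 0 0.05"

```text
time_s: 66.25
ee_pos: [429.3, -179.9, 105.6]
ee_rot: [-180.0, -0.0, 178.6]
force: [-0.7, 0.3, -3.2]
gripper_width: 11.8
gripper_force: 35.0
```

step_arm --pt "0 0 0 -8 0 0 0.05" --pt "0 0 0 -14 0 0 0.05" --pt "0 0 0 -18 -1 0 0.05" --pt "0 0 0 -22 -1 0 0.05" --pt "0 0 0 -24 -1 0 0.05" --pt "0 0 0 -24 -1 0 0.05" --pt "0 0 0 -20 -0.3 0 0.05" --pt "0 0 0 -14 0 0 0.05"

```text
time_s: 67.25
ee_pos: [575.1, -187.8, 105.2]
ee_rot: [-180.0, 0.0, 178.6]
force: [-0.8, -0.8, -3.7]
gripper_width: 11.7
gripper_force: 35.0
```

step_arm --pt "0 0 0 -9 0 0 0.05" --pt "0 0 0 -5 0 0 0.05" --pt "0 0 0 -1.9 0 0 0.05" --pt "0 0 0 0 0 0 0.05" --pt "0 0 0 0 0 0 0.05" --pt "0 0 0 0 0 0 0.05" --pt "0 0 0 0 0 0 0.05" --pt "0 0 0 0 0 0 0.05"

```text
time_s: 68.25
ee_pos: [589.1, -188.3, 105.7]
ee_rot: [-180.0, 0.0, 178.5]
force: [0.1, 0.4, -3.8]
gripper_width: 11.8
gripper_force: 35.0
```

Run:
```python
from h import *
st=state();print(st["ee_pos"],st["ee_rot"],st["force"],st["torque"])
```

```text
[ 589.05801935 -188.27037336  105.67140562] [-1.79995061e+02  2.75523215e-03  1.78549473e+02] [ 0.10179687  0.3539172  -3.80436484] [ 0.0885152  -0.10995686 -0.00446316]
```

step_arm --pt "0 0 0 0 0 8 0.05" --pt "0 0 0 0 0 14 0.05" --pt "0 0 0 0 0 14 0.05" --pt "0 0 0 0 0 10 0.05" --pt "0 0 0 0 0 6 0.05" --pt "0 0 0 0 0 6 0.05" --pt "0 0 0 0 0 4 0.05" --pt "0 0 0 0 0 4 0.05"

```text
time_s: 69.25
ee_pos: [589.4, -188.4, 39.7]
ee_rot: [-180.0, 0.0, 178.6]
force: [-0.7, 0.1, -3.1]
gripper_width: 11.8
gripper_force: 35.0
```

step_arm --pt "0 0 0 0 0 4 0.05" --pt "0 0 0 0 0 4 0.05" --pt "0 0 0 0 0 4 0.05" --pt "0 0 0 0 0 3 0.05" --pt "0 0 0 0 0 1.5 0.05" --pt "0 0 0 0 0 0 0.05" --pt "0 0 0 0 0 0 0.05" --pt "0 0 0 0 0 0 0.05"

```text
time_s: 70.25
ee_pos: [589.2, -188.3, 23.3]
ee_rot: [-180.0, 0.0, 178.6]
force: [0.7, -0.3, -3.2]
gripper_width: 11.8
gripper_force: 35.0
```

step_arm --pt "0 0 0 0 0 1 0.05" --pt "0 0 0 0 0 1 0.05" --pt "0 0 0 0 0 0.7 0.05" --pt "0 0 0 0 0 0 0.05" --pt "0 0 0 0 0 0 0.05" --pt "0 0 0 0 0 0 0.05" --pt "0 0 0 0 0 0 0.05" --pt "0 0 0 0 0 0 0.05"

```text
time_s: 71.25
ee_pos: [589.1, -188.3, 20.5]
ee_rot: [-180.0, 0.0, 178.6]
force: [0.7, 0.0, -4.5]
gripper_width: 12.0
gripper_force: 35.0
```

step_arm --pt "0 0 0 0 0 0.6 0.05" --pt "0 0 0 0 0 0 0.05" --pt "0 0 0 0 0 0 0.05" --pt "0 0 0 0 0 0 0.1" --pt "0 0 0 0 0 0 0.2" --pt "0 0 0 0 0 0 0.3" --pt "0 0 0 0 0 0 0.4" --pt "0 0 0 0 0 0 0.45"

```text
time_s: 72.25
ee_pos: [589.3, -188.3, 20.1]
ee_rot: [-180.0, 0.0, 178.6]
force: [0.8, 0.6, 0.1]
gripper_width: 40.7
gripper_force: 0.0
```

step_arm --pt "0 0 0 0 0 -8 0.45" --pt "0 0 0 0 0 -18 0.45" --pt "0 0 0 0 0 -26 0.5" --pt "0 0 0 0 0 -26 0.6" --pt "0 0 0 0 0 -20 0.6" --pt "0 0 3.6 0 0 -7 0.6" --pt "0 0 0 9 -7.5 0 0.6" --pt "0 0 0 17 -14.2 0 0.6"

```text
time_s: 73.25
ee_pos: [560.2, -208.0, 124.5]
ee_rot: [-180.0, -0.1, 175.1]
force: [-0.3, -0.0, -0.4]
gripper_width: 54.9
gripper_force: 0.0
```

step_arm --pt "0 0 0 23 -19.3 0 0.6" --pt "0 0 0 24 -20.1 0 0.6" --pt "0 0 0 24 -20.1 0 0.6" --pt "0 0 0 22 -18.4 0 0.6" --pt "0 0 0 16 -13.4 0 0.6" --pt "0 0 0 10 -8.4 0 0.6" --pt "0 0 0 4.3 -3.7 0 0.6" --pt "0 0 0 0 0 0 0.6"

```text
time_s: 74.25
ee_pos: [429.5, -299.8, 124.8]
ee_rot: [180.0, 0.0, 174.9]
force: [0.7, 0.3, 0.0]
gripper_width: 55.0
gripper_force: 0.0
```

Run:
```python
from h import *
st=state();print(st["ee_pos"],st["ee_rot"])
```

```text
[ 429.50718302 -299.76970653  124.83073919] [1.79994995e+02 1.66737311e-02 1.74944731e+02]
```

step_arm --pt "0 0 0 0 0 12 0.6" --pt "0 0 0 0 0 24 0.6" --pt "0 0 0 0 0 28 0.6" --pt "0 0 0 0 0 26 0.6" --pt "0 0 0 0 0 18 0.6" --pt "0 0 0 0 0 12 0.6" --pt "0 0 0 0 0 7 0.6" --pt "0 0 0 0 0 2.7 0.6" --force 25

```text
time_s: 75.25
ee_pos: [429.6, -299.7, -5.0]
ee_rot: [-180.0, 0.0, 175.0]
force: [0.1, -0.8, 0.3]
gripper_width: 54.7
gripper_force: 0.0
```

step_arm --pt "0 0 0 0 0 0 0.5" --pt "0 0 0 0 0 0 0.42" --pt "0 0 0 0 0 0 0.36" --pt "0 0 0 0 0 0 0.3" --pt "0 0 0 0 0 0 0.25" --pt "0 0 0 0 0 0 0.25" --pt "0 0 0 0 0 0 0.25" --pt "0 0 0 0 0 0 0.25"

```text
time_s: 76.25
ee_pos: [429.7, -300.0, -4.4]
ee_rot: [-180.0, 0.0, 174.9]
force: [-0.7, 0.8, 5.6]
gripper_width: 33.7
gripper_force: 25.0
```

step_arm --pt "0 0 0 0 0 -4 0.25" --pt "0 0 0 0 0 -10 0.25" --pt "0 0 0 0 0 -18 0.25" --pt "0 0 0 0 0 -25 0.25" --pt "0 0 0 0 0 -28 0.25" --pt "0 0 0 0 0 -25 0.25" --pt "0 0 0 0 0 -16 0.25" --pt "0 0 0 0 0 -8 0.25"

```text
time_s: 77.25
ee_pos: [429.4, -299.9, 130.2]
ee_rot: [-180.0, 0.1, 174.9]
force: [-0.9, 1.4, -2.8]
gripper_width: 34.0
gripper_force: 25.0
```

step_arm --pt "0 0 0 -7 7.5 0 0.25" --pt "0 0 0 -14 15 0 0.25" --pt "0 0 0 -19 20.4 0 0.25" --pt "0 0 0 -22 23.6 0 0.25" --pt "0 0 0 -22 23.6 0 0.25" --pt "0 0 0 -22 23.6 0 0.25" --pt "0 0 0 -18 19.3 0 0.25" --pt "0 0 0 -12 12.8 0 0.25"

```text
time_s: 78.25
ee_pos: [578.1, -164.9, 127.9]
ee_rot: [180.0, -0.1, 175.0]
force: [-0.0, -0.3, -2.2]
gripper_width: 33.8
gripper_force: 25.0
```

step_arm --pt "0 0 0 -7 7.5 0 0.25" --pt "0 0 0 -2.6 2.7 0 0.25" --pt "0 0 0 0 0 0 0.25" --pt "0 0 0 0 0 0 0.25" --pt "0 0 0 0 0 0 0.25" --pt "0 0 0 0 0 0 0.25" --pt "0 0 0 0 0 0 0.25" --pt "0 0 0 0 0 0 0.25"

```text
time_s: 79.25
ee_pos: [588.1, -157.2, 129.2]
ee_rot: [-180.0, 0.0, 174.9]
force: [0.5, 0.1, -2.5]
gripper_width: 34.0
gripper_force: 25.0
```

Run:
```python
from h import *
st=state();print(st["ee_pos"],st["ee_rot"])
```

```text
[ 588.1228488  -157.17622894  129.19639823] [-1.79995977e+02  5.15988910e-03  1.74947567e+02]
```

step_arm --pt "0 0 0 0 0 10 0.25" --pt "0 0 0 0 0 18 0.25" --pt "0 0 0 0 0 18 0.25" --pt "0 0 0 0 0 13 0.25" --pt "0 0 0 0 0 9 0.25" --pt "0 0 0 0 0 6 0.25" --pt "0 0 0 0 0 3 0.25" --pt "0 0 0 0 0 0 0.25"

```text
time_s: 80.25
ee_pos: [588.3, -157.2, 52.3]
ee_rot: [-180.0, 0.0, 174.9]
force: [-0.3, -0.3, -2.3]
gripper_width: 34.0
gripper_force: 25.0
```

step_arm --pt "0 0 0 0 0 1 0.25" --pt "0 0 0 0 0 1 0.25" --pt "0 0 0 0 0 0 0.25" --pt "0 0 0 0 0 0 0.25" --pt "0 0 0 0 0 0 0.25" --pt "0 0 0 0 0 0 0.25" --pt "0 0 0 0 0 0 0.25" --pt "0 0 0 0 0 0 0.25"

```text
time_s: 81.25
ee_pos: [588.1, -157.2, 50.1]
ee_rot: [-180.0, -0.0, 175.0]
force: [0.2, -0.4, -3.7]
gripper_width: 33.6
gripper_force: 25.0
```

step_arm --pt "0 0 0 0 0 0.9 0.25" --pt "0 0 0 0 0 0.3 0.25" --pt "0 0 0 0 0 0 0.25" --pt "0 0 0 0 0 0 0.25" --pt "0 0 0 0 0 0 0.3" --pt "0 0 0 0 0 0 0.4" --pt "0 0 0 0 0 0 0.5" --pt "0 0 0 0 0 0 0.55"

```text
time_s: 82.25
ee_pos: [588.2, -157.2, 48.6]
ee_rot: [-180.0, -0.0, 175.0]
force: [0.3, -0.5, 0.4]
gripper_width: 49.4
gripper_force: 0.0
```

step_arm --pt "0 0 0 0 0 -5 0.55" --pt "0 0 0 0 0 -12 0.55" --pt "0 0 0 0 0 -22 0.55" --pt "0 0 0 0 0 -26 0.6" --pt "0 0 0 0 0 -22 0.66" --pt "0 0 8 0 0 -13 0.66" --pt "0 0 10 0 0 0 0.66" --pt "0 0 10 0 0 0 0.66"

```text
time_s: 83.25
ee_pos: [588.5, -157.3, 150.4]
ee_rot: [180.0, 0.1, 146.6]
force: [-0.9, -1.0, 0.0]
gripper_width: 60.4
gripper_force: 0.0
```

step_arm --pt "0 0 10 0 0 0 0.66" --pt "0 0 10 0 0 0 0.66" --pt "0 0 10 0 0 0 0.66" --pt "0 0 10 0 0 0 0.66" --pt "0 0 10 0 0 0 0.66" --pt "0 0 8.5 0 0 0 0.66" --pt "0 0 0 0 0 0 0.66" --pt "0 0 0 0 0 0 0.66"

```text
time_s: 84.25
ee_pos: [588.3, -157.2, 149.5]
ee_rot: [180.0, 0.0, 88.6]
force: [0.3, -0.6, -0.5]
gripper_width: 60.0
gripper_force: 0.0
```

step_arm --pt "0 0 0 -11.8 -7.1 0 0.66" --pt "0 0 0 -21.3 -12.8 0 0.66" --pt "0 0 0 -28.4 -17.1 0 0.66" --pt "0 0 0 -33.1 -19.9 0 0.66" --pt "0 0 0 -33.1 -19.9 0 0.66" --pt "0 0 0 -33.1 -19.9 0 0.66" --pt "0 0 0 -28.4 -17.1 0 0.66" --pt "0 0 0 -23.7 -14.2 0 0.66"

```text
time_s: 85.25
ee_pos: [452.8, -368.2, 149.1]
ee_rot: [-180.0, 0.0, 88.4]
force: [0.3, 0.6, 0.2]
gripper_width: 60.1
gripper_force: 0.0
```

step_arm --pt "0 0 0 -16.6 -10 0 0.66" --pt "0 0 0 -7 -4.3 0 0.66" --pt "0 0 0 0 0 0 0.66" --pt "0 0 0 0 0 0 0.66" --pt "0 0 0 0 0 0 0.66" --pt "0 0 0 0 0 0 0.66" --pt "0 0 0 0 0 0 0.66" --pt "0 0 0 0 0 0 0.66"

```text
time_s: 86.25
ee_pos: [439.6, -389.6, 149.0]
ee_rot: [180.0, 0.0, 88.5]
force: [0.1, 0.9, 0.2]
gripper_width: 60.3
gripper_force: 0.0
```

Run:
```python
from h import *
st=state();print(st["ee_pos"],st["ee_rot"])
```

```text
[ 439.57809567 -389.64123439  148.96881398] [1.79996891e+02 4.28748870e-03 8.84614686e+01]
```

Down 170 mm to −21, then grip and lift.

step_arm --pt "0 0 0 0 0 12 0.66" --pt "0 0 0 0 0 24 0.66" --pt "0 0 0 0 0 30 0.66" --pt "0 0 0 0 0 30 0.66" --pt "0 0 0 0 0 28 0.66" --pt "0 0 0 0 0 22 0.66" --pt "0 0 0 0 0 14 0.66" --pt "0 0 0 0 0 7 0.66" --force 12

```text
time_s: 87.25
ee_pos: [439.2, -389.5, -19.0]
ee_rot: [-180.0, -0.0, 88.4]
force: [0.2, 1.0, -0.0]
gripper_width: 60.4
gripper_force: 0.0
```

step_arm --pt "0 0 0 0 0 3 0.66" --pt "0 0 0 0 0 0 0.55" --pt "0 0 0 0 0 0 0.45" --pt "0 0 0 0 0 0 0.38" --pt "0 0 0 0 0 0 0.32" --pt "0 0 0 0 0 0 0.27" --pt "0 0 0 0 0 0 0.2" --pt "0 0 0 0 0 0 0.2"

```text
time_s: 88.25
ee_pos: [439.6, -389.8, -20.9]
ee_rot: [180.0, 0.0, 88.5]
force: [-0.1, 0.2, 1.5]
gripper_width: 26.3
gripper_force: 12.0
```

step_arm --pt "0 0 0 0 0 0 0.2" --pt "0 0 0 0 0 0 0.2" --pt "0 0 0 0 0 -4 0.2" --pt "0 0 0 0 0 -10 0.2" --pt "0 0 0 0 0 -20 0.2" --pt "0 0 0 0 0 -26 0.2" --pt "0 0 0 0 0 -30 0.2" --pt "0 0 0 0 0 -30 0.2"

```text
time_s: 89.25
ee_pos: [439.4, -389.7, 100.5]
ee_rot: [180.0, 0.0, 88.4]
force: [0.2, -0.3, -1.1]
gripper_width: 26.7
gripper_force: 12.0
```

step_arm --pt "0 0 0 0 0 -22 0.2" --pt "0 0 0 0 0 -14 0.2" --pt "0 0 0 0 0 -8 0.2" --pt "0 0 0 0 0 0 0.2" --pt "0 0 0 0 0 0 0.2" --pt "0 0 0 0 0 0 0.2" --pt "0 0 0 0 0 0 0.2" --pt "0 0 0 0 0 0 0.2"

```text
time_s: 90.25
ee_pos: [439.4, -389.7, 142.7]
ee_rot: [-180.0, -0.0, 88.5]
force: [-0.3, -0.6, -1.3]
gripper_width: 26.6
gripper_force: 12.0
```

step_arm --pt "0 0 0 8.5 7.4 0 0.2" --pt "0 0 0 15.4 13.4 0 0.2" --pt "0 0 0 20.5 17.9 0 0.2" --pt "0 0 0 23.9 20.8 0 0.2" --pt "0 0 0 23.9 20.8 0 0.2" --pt "0 0 0 23.9 20.8 0 0.2" --pt "0 0 0 20.5 17.9 0 0.2" --pt "0 0 0 17.1 14.9 0 0.2"

```text
time_s: 91.25
ee_pos: [578.8, -237.5, 143.0]
ee_rot: [180.0, -0.0, 88.5]
force: [-0.3, 0.2, -0.8]
gripper_width: 26.5
gripper_force: 12.0
```

step_arm --pt "0 0 0 11.9 10.4 0 0.2" --pt "0 0 0 5.1 4.5 0 0.2" --pt "0 0 0 0 0 0 0.2" --pt "0 0 0 0 0 0 0.2" --pt "0 0 0 0 0 0 0.2" --pt "0 0 0 0 0 0 0.2" --pt "0 0 0 0 0 0 0.2" --pt "0 0 0 0 0 0 0.2"

```text
time_s: 92.25
ee_pos: [592.8, -223.2, 143.0]
ee_rot: [180.0, 0.0, 88.4]
force: [0.4, 0.5, -0.1]
gripper_width: 26.3
gripper_force: 12.0
```

step_arm --pt "0 0 0 0 0 8 0.2" --pt "0 0 0 0 0 15 0.2" --pt "0 0 0 0 0 20 0.2" --pt "0 0 0 0 0 20 0.2" --pt "0 0 0 0 0 16 0.2" --pt "0 0 0 0 0 10 0.2" --pt "0 0 0 0 0 6 0.2" --pt "0 0 0 0 0 3 0.2"

```text
time_s: 93.25
ee_pos: [593.1, -223.2, 44.9]
ee_rot: [180.0, 0.0, 88.5]
force: [-0.4, 0.1, -0.5]
gripper_width: 26.5
gripper_force: 12.0
```

step_arm --pt "0 0 0 0 0 4 0.2" --pt "0 0 0 0 0 3 0.2" --pt "0 0 0 0 0 1.5 0.2" --pt "0 0 0 0 0 0 0.2" --pt "0 0 0 0 0 0 0.2" --pt "0 0 0 0 0 0 0.2" --pt "0 0 0 0 0 0 0.2" --pt "0 0 0 0 0 0 0.2"

```text
time_s: 94.25
ee_pos: [592.9, -223.1, 36.5]
ee_rot: [180.0, 0.0, 88.5]
force: [0.3, -1.0, -0.9]
gripper_width: 26.5
gripper_force: 12.0
```

step_arm --pt "0 0 0 0 0 1 0.2" --pt "0 0 0 0 0 0 0.2" --pt "0 0 0 0 0 0 0.2" --pt "0 0 0 0 0 0 0.2" --pt "0 0 0 0 0 0 0.2" --pt "0 0 0 0 0 0 0.2" --pt "0 0 0 0 0 0 0.2" --pt "0 0 0 0 0 0 0.2"

```text
time_s: 95.25
ee_pos: [592.9, -223.1, 35.5]
ee_rot: [180.0, 0.0, 88.5]
force: [1.1, -0.2, 0.1]
gripper_width: 26.4
gripper_force: 12.0
```

step_arm --pt "0 0 0 0 0 1 0.2" --pt "0 0 0 0 0 0.5 0.2" --pt "0 0 0 0 0 0 0.2" --pt "0 0 0 0 0 0 0.2" --pt "0 0 0 0 0 0 0.2" --pt "0 0 0 0 0 0 0.2" --pt "0 0 0 0 0 0 0.2" --pt "0 0 0 0 0 0 0.2"

```text
time_s: 96.25
ee_pos: [592.9, -223.1, 34.0]
ee_rot: [180.0, 0.0, 88.5]
force: [-0.3, 1.5, -0.5]
gripper_width: 26.5
gripper_force: 12.0
```

step_arm --pt "0 0 0 0 0 0.8 0.2" --pt "0 0 0 0 0 0 0.2" --pt "0 0 0 0 0 0 0.2" --pt "0 0 0 0 0 0 0.2" --pt "0 0 0 0 0 0 0.2" --pt "0 0 0 0 0 0 0.2" --pt "0 0 0 0 0 0 0.2" --pt "0 0 0 0 0 0 0.2"

```text
time_s: 97.25
ee_pos: [592.9, -223.1, 33.2]
ee_rot: [180.0, 0.0, 88.5]
force: [0.0, -0.4, 0.1]
gripper_width: 26.3
gripper_force: 12.0
```

Within half a millimetre of the floor. I'll open slowly, go up and retreat.

step_arm --pt "0 0 0 0 0 0.4 0.2" --pt "0 0 0 0 0 0 0.2" --pt "0 0 0 0 0 0 0.31" --pt "0 0 0 0 0 0 0.36" --pt "0 0 0 0 0 0 0.42" --pt "0 0 0 0 0 0 0.5" --pt "0 0 0 0 0 0 0.6" --pt "0 0 0 0 0 0 0.6"

```text
time_s: 98.25
ee_pos: [592.9, -223.1, 32.7]
ee_rot: [180.0, 0.0, 88.5]
force: [-0.0, 0.2, 0.0]
gripper_width: 54.9
gripper_force: 0.0
```

step_arm --pt "0 0 0 0 0 -6 0.6" --pt "0 0 0 0 0 -14 0.6" --pt "0 0 0 0 0 -22 0.6" --pt "0 0 0 0 0 -28 0.6" --pt "0 0 0 0 0 -28 0.6" --pt "0 0 0 0 0 -28 0.6" --pt "0 0 0 0 0 -14 0.6" --pt "0 0 0 0 0 0 0.6"

```text
time_s: 99.25
ee_pos: [593.4, -223.3, 174.1]
ee_rot: [179.9, 0.1, 88.5]
force: [-0.3, -1.1, -0.1]
gripper_width: 54.7
gripper_force: 0.0
```

step_arm --pt "0 0 0 -15 -15 0 0.6" --pt "0 0 0 -25 -25 0 0.6" --pt "0 0 0 -30 -25 0 0.6" --pt "0 0 0 -30 -25 0 0.6" --pt "0 0 0 -30 -25 0 0.6" --pt "0 0 0 -30 -25 0 0.6" --pt "0 0 0 -20 -15 0 0.6" --pt "0 0 0 -8 -5 0 0.6"

```text
time_s: 100.25
ee_pos: [425.4, -407.6, 171.6]
ee_rot: [-179.9, -0.1, 88.3]
force: [-0.3, 0.0, 0.4]
gripper_width: 54.6
gripper_force: 0.0
```

Run:
```python
from h import *
import pickle
f0=pickle.load(open("f0.pkl","rb"));t,s=grab_frame("top"),grab_frame("scene")
for n,f in(("top",t),("scene",s)):
  for c in("red","yellow"): print(n,c,[b for b in blobs(f,c,20) if b[1][4]<900])
print(state()["ee_pos"],state()["time_s"])
a=cv2.resize(t["image"][145:300,140:400],None,fx=3,fy=3,interpolation=cv2.INTER_CUBIC);cv2.imwrite("pics/p14.png",a)
```

```text
top red [([489.8, 92.2], [486, 88, 9, 9, 44]), ([476.7, 108.1], [473, 103, 10, 9, 36]), ([362.0, 194.8], [359, 191, 7, 8, 38]), ([191.5, 255.0], [181, 227, 20, 54, 325]), ([98.3, 317.9], [82, 299, 35, 37, 55])]
top yellow [([323.8, 196.5], [313, 179, 23, 37, 679])]
scene red [([395.9, 86.8], [390, 83, 13, 8, 70]), ([329.7, 105.8], [328, 101, 4, 9, 28]), ([329.2, 123.8], [326, 123, 8, 3, 20]), ([318.7, 165.6], [317, 160, 5, 11, 39]), ([243.6, 283.6], [228, 263, 31, 38, 328]), ([204.2, 393.0], [196, 360, 14, 56, 106])]
scene yellow [([297.7, 189.3], [284, 177, 26, 24, 339])]
[ 426.60885315 -407.11797157  171.93219783] 100.35
```

View pics/p14.png

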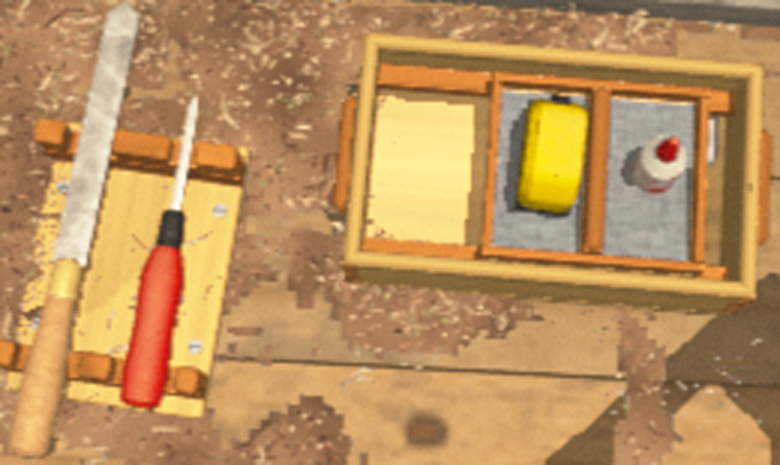

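The final picture shows the till back in the box, with the tape (553,155) and the bottle (658,165) within a pixel of where they stood. The screwdriver lies in the rack from (190,100) to (145,405), and the file is unchanged.

```bash
python3 -c "
from workcell import *
print(job_done())"
```

```text
the job is handed in; nothing more can be done
None
```

The job is done and handed in at about 100 s: the screwdriver lies in the rack's free row, the till is back on its runners with the bottle and tape measure where they stood, and the file was left as it was.

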